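Reassemble a pressure reducer in its service stand

ROBOT

A 6-joint arm with a two-finger parallel gripper is mounted at the origin on the work surface. World frame = base frame: x ahead of the robot, y to its left, z up, the work surface at z = 0. Lengths are in m, angles in rad, forces in N, time in s.
With the tool pointing down it reaches from about 0.3 to 0.775 m from the base axis. Payload 14.6 kg.
Tool frame: the origin (TCP) lies on the centre line of the jaws, within the pads' length; the fingertips stand 19 mm ahead of it and the grasp point (between the pads) is the TCP; y points along the fingers, x is the direction in which the jaws open and shut, and the axes are right-handed (so a half turn about y gives the same grasp; the last joint's range is limited). The gripper opens to 94 mm and grips with 3 to 60 N. Pads are 16 mm wide; open, the fingers measure 119 mm over their backs; the gripper's body (75 mm by 177 mm) begins 78 mm behind the grasp point.
Start: joints at [-1.27, 0.3, 1.521, -0, 1.321, -0.067], TCP at [0.198, -0.513, 0.224] pointing down, gripper open.
Joint ranges: [-3.03, 3.03], [-0.79, 2.21], [0.23, 2.52], [-1.04, 4.18], [0, 3.07], [-2.55, 2.55]. Speed limits (rad/s): [2.22, 2.22, 2.57, 3.14, 3.14, 3.14].

INTERFACE

Orientations are given as [roll, pitch, yaw] about the fixed x, y, z axes, in that order (R = Rz(yaw) Ry(pitch) Rx(roll)).
In Python, from station import get_obs, cams, workorder gives the robot as it stands.
- The arm moves only by the shell command python3 -m handwheel 'ROWS' [FORCE]. ROWS is JSON, a list of rows, each an object of numbers: "fingers": the opening, from -1 (shut) to 1 (fully open); "x", "y", "z": the shift along the tool's x, y, z in m; "spin": the turn about the tool's y in degrees. In form: [{"fingers": .., "x": .., "y": .., "z": .., "spin": ..}, ...]. A call has exactly 10 rows; each row is the pose to reach, as a shift and turn from the pose commanded when the call began, along the tool's axes at that moment; what a row does not reach only later rows make up. A row lasts 1/10 s, in which the tool goes at most 50 mm and 8.59 degrees, less where a joint would pass 70% of its speed; a pose out of reach is approached as far as the arm can. A call with a gripper value outside its range is refused whole. The fingers move at their own pace and stop on an object; FORCE is the grip in N (left out, the last holds). Time passes only in rows, so rows that repeat a pose let the fingers close, or fill a call up. It gives the time, the measured TCP pose, the force and the opening at its end, in the units of the state.
- get_obs(): the state, without advancing time (a new reading comes with each control period).
- cams.camera(name): name is "scene" or "side" or "wrist"; returns (picture, depth): 400x640x3 uint8, red, green, blue; 400x640 float32, m along the optical axis (not along the pixel's ray), 0 where there is no reading.
- cams.get_calibration(name): a dict with "fx", "fy", "cx", "cy" (pixels), "view" (4x4, takes a point from world to camera coordinates). Camera axes: x right, y down, z forward; pixel columns grow to the right and rows downward; lengths in m; the calibration is good to about 2 mm. The wrist camera is an equidistant fisheye: a pixel r from the principal point sees the ray r / f radians off the axis. A picture is of the moment at which its call begins: read the wrist's pose just before it. get_calibration takes no time and is no camera call; for the wrist camera it gives the pose at the moment of the call.
- workorder.hand_in(): hands the job in, once; it reports no verdict.
The state is a dict: "time_s": time; "qpos": joint angles; "joint_vel": joint speeds; "tau": joint torques, N m; "ee_pos": TCP position; "eef_rot": TCP orientation; "force": force on the tool from outside, world axes, zero at the start; "moment": the same for the moment, N m; "grip_width": finger opening in m.
Only numpy, scipy, OpenCV 4.12 (cv2) and the standard library are available. Lean on these libraries where they do the work, as an engineer would, in place of code of your own. Each camera call takes 0.05 s, during which the arm holds its last target. There are 200 camera calls.

TASK

Put the pressure reducer in the service stand back together, one part at a time: first the piston into the bore with its spring guide up, then the large spring over the guide, then the spring plate skirt-down on top of the spring, and last the bonnet over everything, fully down on the body. Set the parts down, do not drop them. Leave the small spring, the grease tin and the spanner where they lie.

Things in the scene. Friction and masses are not known exactly. Their poses are not given: they have to be found in the camera images.
- stand: fixed service stand holding the open steel reducer body, bore up. Origin: underside centre, on the bore's axis; z up. Base plate 110 x 110 x 14 mm. Flat top flange (82 mm diameter) 85 mm up; on it a lip 62 mm outside, 6 mm high, round the bore (55 mm diameter, 15 mm deep). Inlet with black hand nut along +y to 82 mm, outlet along -y to 70 mm, clamp ear along -x to 58 mm; all lower than 85 mm.
- seat (a point): centre of the floor of the reducer's bore, 76 mm above the table, on the stand's axis; the piston stands here
- piston: brass piston, about 0.25 kg: flat round head 51 mm in diameter, 18 mm thick (lower edge chamfered 4 mm, black O-ring), with a round spring guide 28 mm in diameter rising from its middle to 46 mm (last 5 mm tapered to 18 mm). Stands head down. Origin: centre of the head's underside, z up along the guide. Seated, its head stands 3 mm above the lip.
- spring: the large coil spring, dark steel, about 0.1 kg, standing on end: 43 mm outside, 33 mm inside diameter, 45 mm tall, stiff (nothing has to be compressed). Origin: centre of its lower end, z up along its axis. In place, its lower end is 18 mm above the bore's floor.
- plate: steel spring plate, about 0.11 kg: shallow inverted cup 54 mm in diameter, 14 mm high, with a 20 mm hub in the middle up to 22 mm; its skirt (48 mm inside, 8 mm deep) points down and fits over the top of the large spring. Lies skirt down. Origin: centre of the skirt's lower edge, z up. In place, its origin is 37 mm above the spring's lower end.
- bonnet: aluminium bonnet, about 0.35 kg: round hood 80 mm in diameter, 82 mm tall, open below (71 mm inside, 74 mm deep), with a fixed black knob on top, 48 mm in diameter, from 88 to 115 mm up. Stands open side down. Origin: centre of its lower edge, z up. Fitted, it rests on the flange around the lip, 9 mm above the bore's floor; the stack inside rises 68 mm above the flange.
- small_spring: a small coil spring, dark steel, standing on end: 30 mm outside diameter, 26 mm tall; belongs to another pressure range, not used. Origin: centre of its lower end.
- grease_tin: white tin of grease with a metal lid, 54 mm in diameter, 45 mm tall, to be left alone. Origin: centre of its underside.
- spanner: spanner about 170 mm long lying on the table, to be left alone. Origin: under its middle, x along it.
Mind the look-alikes: they are no part of the job. Several things have the shape of the piston; the one meant has the colours described above.

How it is judged:
By the outcome, as a careful person would: the job done as asked, in the order asked, and still so for the second after the job is handed in, with the robot touching nothing.
It also fails if it takes over 125 s, if anything falls off the work surface, if the arm or the gripper's body presses on something with over 40 N, if the wrist force passes 120 N, or if a joint passes its speed limit or range.

## Working session

There is one attempt and no reset: what is moved stays moved. The work goes in short steps, Python scripts to look and compute and a shell command to move; the robot and the scene stay as the last step left them, time stands still between calls to the robot, and variables do not carry over. Pictures are saved under pics/ and viewed, about 12 in all and at most 16, crops included, and the job is handed in when it is done.

```bash
ls; mkdir -p pics
cat > h.py <<'E'
import numpy as np, cv2
from station import get_obs, cams
from scipy.spatial.transform import Rotation as R
def shot(n):
    K=cams.get_calibration(n); p,d=cams.camera(n); return p,d,K
def save(name,p): cv2.imwrite('pics/'+name+'.png',p[...,::-1])
def ray(K,u,v,fish=False):
    x=(u-K['cx'])/K['fx']; y=(v-K['cy'])/K['fy']
    if fish:
        t=np.hypot(x,y); s=np.sin(t)/max(t,1e-9); d=np.array([x*s,y*s,np.cos(t)])
    else: d=np.array([x,y,1.])
    V=np.array(K['view']); Rm=V[:3,:3]; return -Rm.T@V[:3,3], Rm.T@d
def onz(K,u,v,z,fish=False):
    o,d=ray(K,u,v,fish); return o+d*(z-o[2])/d[2]
def cloud(d,K,fish=False):
    v,u=np.mgrid[:d.shape[0],:d.shape[1]]; x=(u-K['cx'])/K['fx']; y=(v-K['cy'])/K['fy']
    if fish:
        t=np.hypot(x,y)+1e-9; s=np.tan(t)/t; x=x*s;y=y*s
    P=np.stack([x*d,y*d,d],-1); V=np.array(K['view']); return (P-V[:3,3])@V[:3,:3]
E
python3 - <<'E'
from h import *
o=get_obs()
print({k:np.round(v,3).tolist() for k,v in o.items()}); print(R.from_euler('xyz',o['eef_rot']).as_matrix().round(3))
for n in ['scene','side']:
    p,d,K=shot(n); save(n+'0',p); np.savez('pics/'+n+'0.npz',p=p,d=d,**K); print(n,K['fx'],np.linalg.inv(K['view'])[:3].round(3).tolist())
E
```

```text
pics
{'time_s': 0.0, 'qpos': [-1.27, 0.3, 1.522, -0.0, 1.321, -0.067], 'joint_vel': [-0.001, 0.001, -0.001, 0.001, -0.0, -0.001], 'tau': [-0.001, -53.181, -35.274, 0.071, 0.024, -0.0], 'ee_pos': [0.198, -0.513, 0.224], 'eef_rot': [-1.571, 0.001, -1.203], 'force': [0.031, -0.079, 0.597], 'moment': [0.021, 0.009, -0.044], 'grip_width': 0.094}
[[ 0.36  -0.     0.933]
 [-0.933  0.001  0.36 ]
 [-0.001 -1.     0.   ]]
scene 430.0935696121148 [[-0.512, 0.568, -0.645, 1.246], [0.859, 0.358, -0.367, 0.386], [0.022, -0.742, -0.67, 0.772]]
side 365.1271602129288 [[-0.936, -0.174, 0.306, 0.306], [-0.351, 0.525, -0.775, 0.709], [-0.026, -0.833, -0.553, 0.552]]
```

View pics/scene0.png

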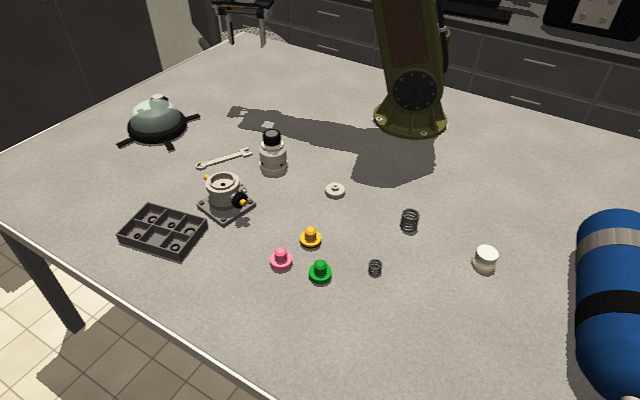

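View pics/side0.png

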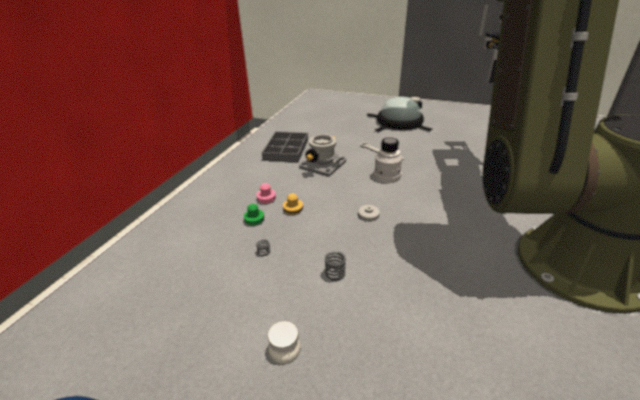

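Scene view: the things shaped like the piston are pink (281,259), green (320,271) and brass-yellow (311,237). The piston is the brass one. The rest are the large spring (410,220), small spring (375,267), plate (335,190), bonnet (273,152), stand (225,195), grease tin (485,258) and spanner (224,158).

Run:
```python
from h import *
C={}
for n in ['scene','side']:
    z=np.load(f'pics/{n}0.npz'); K={k:z[k] for k in ['fx','fy','cx','cy','view']}; d=z['d']; P=cloud(d,K); C[n]=(z['p'],d,K,P)
    m=((P[...,2]>.006)&(P[...,2]<.2)&(d>0)&(P[...,0]>.1)&(P[...,0]<.95)&(abs(P[...,1])<.75)).astype(np.uint8)
    N,l,s,c=cv2.connectedComponentsWithStats(m)
    for i in range(1,N):
        if s[i,4]<40: continue
        q=P[l==i]; lo,hi=np.percentile(q,1,0),np.percentile(q,99,0)
        t=q[q[:,2]>hi[2]-.006]
        print(n,c[i].round(),s[i,4],'x',lo[0].round(3),hi[0].round(3),'y',lo[1].round(3),hi[1].round(3),'ztop',hi[2].round(3),'topc',((t.min(0)+t.max(0))/2).round(3)[:2])
p=C['scene'][0][215:300,255:435]; save('crop1',cv2.resize(p,None,fx=4,fy=4,interpolation=cv2.INTER_CUBIC))
```

```text
scene [156. 122.] 2313 x 0.395 0.624 y -0.704 -0.547 ztop 0.092 topc [ 0.491 -0.656]
scene [412. 105.] 592 x 0.195 0.236 y 0.008 0.128 ztop 0.2 topc [0.215 0.067]
scene [398. 131.] 207 x 0.1 0.125 y -0.066 0.07 ztop 0.031 topc [0.103 0.002]
scene [273. 152.] 1010 x 0.438 0.5 y -0.259 -0.193 ztop 0.116 topc [ 0.462 -0.231]
scene [225. 197.] 1920 x 0.616 0.724 y -0.297 -0.158 ztop 0.091 topc [ 0.668 -0.234]
scene [335. 189.] 229 x 0.439 0.49 y -0.05 0.0 ztop 0.023 topc [ 0.464 -0.025]
scene [162. 230.] 2116 x 0.749 0.894 y -0.389 -0.205 ztop 0.031 topc [ 0.819 -0.298]
scene [410. 218.] 286 x 0.459 0.501 y 0.176 0.216 ztop 0.046 topc [0.48  0.195]
scene [609. 302.] 11379 x 0.346 0.732 y 0.554 0.664 ztop 0.158 topc [0.504 0.622]
scene [311. 238.] 365 x 0.634 0.68 y -0.008 0.04 ztop 0.047 topc [0.655 0.015]
scene [485. 258.] 565 x 0.482 0.53 y 0.365 0.414 ztop 0.047 topc [0.504 0.389]
scene [281. 259.] 408 x 0.721 0.769 y -0.03 0.018 ztop 0.047 topc [ 0.744 -0.006]
scene [375. 266.] 143 x 0.637 0.666 y 0.171 0.199 ztop 0.027 topc [0.651 0.185]
scene [320. 272.] 428 x 0.707 0.754 y 0.064 0
[... 455 characters left out ...]
93.] 268 x 0.718 0.766 y -0.031 0.017 ztop 0.046 topc [ 0.741 -0.005]
side [293. 204.] 293 x 0.628 0.677 y -0.005 0.041 ztop 0.046 topc [0.652 0.017]
side [254. 214.] 323 x 0.702 0.751 y 0.065 0.113 ztop 0.046 topc [0.725 0.088]
side [369. 211.] 245 x 0.437 0.487 y -0.05 0.0 ztop 0.021 topc [ 0.463 -0.025]
side [527. 251.] 399 x 0.1 0.122 y -0.059 0.07 ztop 0.026 topc [0.102 0.002]
side [263. 246.] 129 x 0.635 0.664 y 0.17 0.199 ztop 0.026 topc [0.649 0.183]
side [335. 264.] 402 x 0.457 0.498 y 0.175 0.216 ztop 0.045 topc [0.477 0.194]
side [284. 342.] 1085 x 0.476 0.524 y 0.368 0.416 ztop 0.045 topc [0.502 0.389]
side [ 76. 398.] 131 x 0.647 0.682 y 0.592 0.612 ztop 0.135 topc [0.666 0.608]
```

View pics/crop1.png

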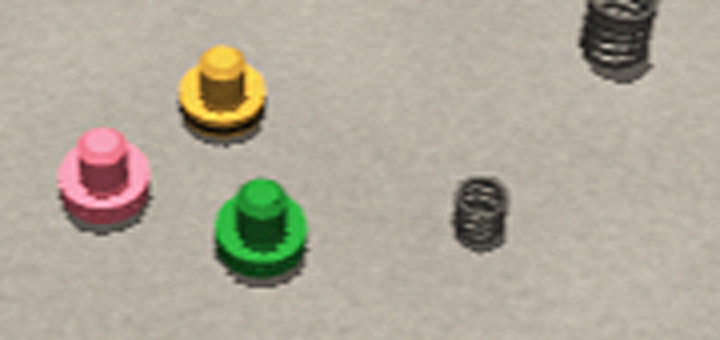

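The crop shows the brass piston with its black O-ring at scene (311,237), next to the pink and green decoys. Next I go above it.

```bash
cat >> h.py <<'E'
def to(*t):
    o=get_obs(); Rm=R.from_euler('xyz',o['eef_rot']).as_matrix()
    print('t',round(o['time_s'],2),'ee',np.round(o['ee_pos'],4),'shift',(Rm.T@(np.array(t)-o['ee_pos'])).round(4),'F',np.round(o['force'],1),'w',round(o['grip_width'],4))
E
python3 -m handwheel '[{"fingers":1,"x":-0.165,"y":0,"z":0.308,"spin":0},{"fingers":1,"x":-0.165,"y":0,"z":0.308,"spin":0},{"fingers":1,"x":-0.165,"y":0,"z":0.308,"spin":0},{"fingers":1,"x":-0.165,"y":0,"z":0.308,"spin":0},{"fingers":1,"x":-0.165,"y":0,"z":0.308,"spin":0},{"fingers":1,"x":-0.165,"y":0,"z":0.308,"spin":0},{"fingers":1,"x":-0.165,"y":0,"z":0.308,"spin":0},{"fingers":1,"x":-0.165,"y":0,"z":0.308,"spin":0},{"fingers":1,"x":-0.165,"y":0,"z":0.308,"spin":0},{"fingers":1,"x":-0.165,"y":0,"z":0.308,"spin":0}]' 20
python3 -c "
from h import *
to(.654,.016,.2)"
```

```text
time_s: 1.1
ee_pos: [0.4253, -0.2492, 0.2243]
eef_rot: [-1.571, 0.0, -1.204]
force: [-1.3, -1.0, -0.2]
grip_width: 0.0942
t 1.1 ee [ 0.4253 -0.2492  0.2243] shift [-0.1654  0.0242  0.3087] F [-1.3 -1.  -0.2] w 0.0942
```

```bash
python3 -m handwheel '[{"fingers":1,"x":-0.165,"y":0.02,"z":0.309,"spin":0},{"fingers":1,"x":-0.165,"y":0.02,"z":0.309,"spin":0},{"fingers":1,"x":-0.165,"y":0.02,"z":0.309,"spin":0},{"fingers":1,"x":-0.165,"y":0.02,"z":0.309,"spin":0},{"fingers":1,"x":-0.165,"y":0.02,"z":0.309,"spin":0},{"fingers":1,"x":-0.165,"y":0.02,"z":0.309,"spin":0},{"fingers":1,"x":-0.165,"y":0.02,"z":0.309,"spin":0},{"fingers":1,"x":-0.165,"y":0.02,"z":0.309,"spin":0},{"fingers":1,"x":-0.165,"y":0.02,"z":0.309,"spin":0},{"fingers":1,"x":-0.165,"y":0.02,"z":0.309,"spin":0}]'
python3 - <<'E'
from h import *
to(.654,.016,.2)
p,d,K=shot('wrist'); save('w1',p); np.savez('pics/w1.npz',p=p,d=d,**K)
o=get_obs(); Rm=R.from_euler('xyz',o['eef_rot']).as_matrix(); E=np.linalg.inv(K['view'])
print('cam in tool',(Rm.T@(E[:3,3]-o['ee_pos'])).round(3),'axis',(Rm.T@E[:3,2]).round(3),K['fx'],K['cx'],K['cy'])
P=cloud(d,K,True); hsv=cv2.cvtColor(p,cv2.COLOR_RGB2HSV)
m=(hsv[...,1]>150)&(hsv[...,0]>15)&(hsv[...,0]<30)&(d>0)
N,l,s,c=cv2.connectedComponentsWithStats(m.astype(np.uint8)); print(s[:6],c[:6])
i=1+np.argmax(s[1:,4]); q=P[l==i]; print(np.percentile(q,[1,50,99],0).round(3))
t=q[q[:,2]>.038]; print('guide top',t.min(0).round(3),t.max(0).round(3)); h=q[abs(q[:,2]-.018)<.003]; print('head',h.min(0).round(3),h.max(0).round(3))
E
```

```text
time_s: 2.1
ee_pos: [0.6544, 0.0146, 0.2046]
eef_rot: [-1.571, -0.0, -1.205]
force: [0.5, 0.0, -0.9]
grip_width: 0.0939
t 2.1 ee [0.6544 0.0146 0.2046] shift [-0.0015  0.0046  0.0001] F [ 0.5  0.  -0.9] w 0.0939
cam in tool [-0.    -0.16   0.068] axis [-0.001  0.972 -0.236] 309.70691628693146 323.1611920370743 193.857003775677
[[     0      0    640    400 252399]
 [   303    158     42     43   1345]
 [   339    166      3      4      7]
 [   475    219     11     13     83]
 [   151    262     13     11     45]
 [   484    262     26     51    594]] [[318.62884164 198.6564923 ]
 [322.87657993 180.18364312]
 [340.28571429 167.57142857]
 [479.86746988 225.8313253 ]
 [156.95555556 268.44444444]
 [498.67171717 287.60774411]]
[[ 0.632 -0.008  0.016]
 [ 0.657  0.017  0.019]
 [ 0.679  0.038  0.047]]
guide top [0.64  0.001 0.038] [0.669 0.029 0.048]
head [ 0.63  -0.01   0.015] [0.68  0.039 0.021]
```

View pics/w1.png

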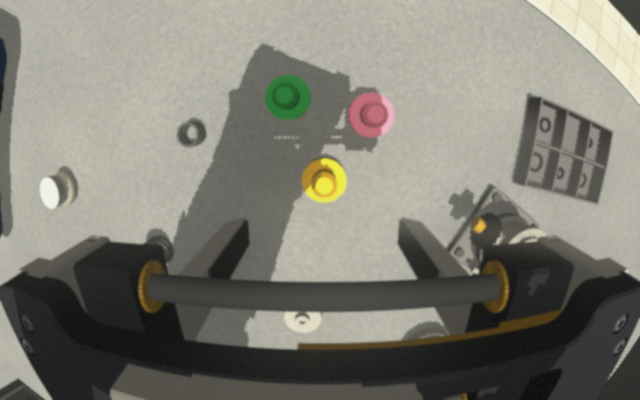

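Wrist view: the brass piston is at (323,180). It measures (0.655, 0.0146), which agrees with the scene camera, so I descend and grip the guide.

```bash
python3 -m handwheel '[{"fingers":0.2,"x":0,"y":0.03,"z":0,"spin":0},{"fingers":0.2,"x":0,"y":0.06,"z":0,"spin":0},{"fingers":0.2,"x":0,"y":0.09,"z":0,"spin":0},{"fingers":0.2,"x":0,"y":0.12,"z":0,"spin":0},{"fingers":0.2,"x":0,"y":0.145,"z":0.001,"spin":0},{"fingers":0.2,"x":0,"y":0.162,"z":0.001,"spin":0},{"fingers":0.2,"x":0,"y":0.162,"z":0.001,"spin":0},{"fingers":-1,"x":0,"y":0.162,"z":0.001,"spin":0},{"fingers":-1,"x":0,"y":0.162,"z":0.001,"spin":0},{"fingers":-1,"x":0,"y":0.162,"z":0.001,"spin":0}]' 25
python3 -m handwheel '[{"fingers":-1,"x":0,"y":0,"z":0,"spin":0},{"fingers":-1,"x":0,"y":0,"z":0,"spin":0},{"fingers":-1,"x":0,"y":-0.01,"z":0,"spin":0},{"fingers":-1,"x":0,"y":-0.04,"z":0,"spin":0},{"fingers":-1,"x":0,"y":-0.08,"z":0,"spin":0},{"fingers":-1,"x":0,"y":-0.12,"z":0,"spin":0},{"fingers":-1,"x":0,"y":-0.158,"z":0,"spin":0},{"fingers":-1,"x":0,"y":-0.158,"z":0,"spin":0},{"fingers":-1,"x":0,"y":-0.158,"z":0,"spin":0},{"fingers":-1,"x":0,"y":-0.158,"z":0,"spin":0}]'
python3 -c "
from h import *
to(.640,-.205,.2)"
```

```text
time_s: 3.15
ee_pos: [0.6563, 0.0168, 0.0439]
eef_rot: [-1.569, -0.001, -1.203]
force: [-0.1, 0.5, -0.5]
grip_width: 0.0357
time_s: 4.15
ee_pos: [0.6551, 0.017, 0.1986]
eef_rot: [-1.574, 0.001, -1.203]
force: [-0.6, 0.5, -3.4]
grip_width: 0.0275
t 4.15 ee [0.6551 0.017  0.1986] shift [ 0.2017 -0.0013 -0.0939] F [-0.6  0.5 -3.4] w 0.0275
```

```bash
python3 -c "
from h import *
to(.582,-.265,.2)"
python3 -m handwheel '[{"fingers":-1,"x":0.235,"y":0,"z":-0.17,"spin":0},{"fingers":-1,"x":0.235,"y":0,"z":-0.17,"spin":0},{"fingers":-1,"x":0.235,"y":0,"z":-0.17,"spin":0},{"fingers":-1,"x":0.235,"y":0,"z":-0.17,"spin":0},{"fingers":-1,"x":0.235,"y":0,"z":-0.17,"spin":0},{"fingers":-1,"x":0.235,"y":0,"z":-0.17,"spin":0},{"fingers":-1,"x":0.235,"y":0,"z":-0.17,"spin":0},{"fingers":-1,"x":0.235,"y":0,"z":-0.17,"spin":0},{"fingers":-1,"x":0.235,"y":0,"z":-0.17,"spin":0},{"fingers":-1,"x":0.235,"y":0,"z":-0.17,"spin":0}]'
python3 - <<'E'
from h import *
to(.666,-.233,.2)
p,d,K=shot('wrist'); save('w2',p); np.savez('pics/w2.npz',p=p,d=d,**K)
P=cloud(d,K,True)
near=(np.hypot(P[...,0]-.666,P[...,1]+.233)<.06)&(d>0)
for a,b in [(.087,.095),(.08,.087),(.07,.08)]:
    q=P[near&(P[...,2]>a)&(P[...,2]<b)]; print(a,len(q),np.percentile(q,[.5,50,99.5],0).round(3).tolist())
m=near&(P[...,2]>.0875)&(P[...,2]<.095)
q=P[m]; 
# circle fit to outer rim via minEnclosing, robust
(c,r)=cv2.minEnclosingCircle((q[:,:2]*1000).astype(np.float32)); print('lip outer',c,r)
from scipy.optimize import least_squares
f=least_squares(lambda v:np.clip(abs(np.hypot(q[:,0]-v[0],q[:,1]-v[1])-.02925)-.00175,0,1),[.666,-.233],loss='soft_l1',f_scale=.001); print('ring fit',f.x.round(4))
hsv=cv2.cvtColor(p,cv2.COLOR_RGB2HSV); m=(hsv[...,1]>150)&(hsv[...,0]>15)&(hsv[...,0]<30)&(d>0)&(P[...,2]>.13)
o=get_obs();q=P[m]-o['ee_pos']; print('piston rel tcp',len(q),np.percentile(q,[1,50,99],0).round(3).tolist())
E
```

```text
t 4.15 ee [0.6551 0.017  0.1986] shift [ 0.2368 -0.0012 -0.1696] F [-0.6  0.5 -3.4] w 0.0275
time_s: 5.15
ee_pos: [0.582, -0.2622, 0.2]
eef_rot: [-1.571, 0.001, -1.201]
force: [1.1, 0.4, -2.4]
grip_width: 0.0276
t 5.15 ee [ 0.582  -0.2622  0.2   ] shift [ 0.0031 -0.      0.0889] F [ 1.1  0.4 -2.4] w 0.0276
0.087 920 [[0.634, -0.268, 0.087], [0.665, -0.238, 0.091], [0.695, -0.207, 0.093]]
0.08 2933 [[0.624, -0.278, 0.08], [0.666, -0.235, 0.085], [0.704, -0.175, 0.087]]
0.07 3543 [[0.638, -0.286, 0.07], [0.665, -0.235, 0.076], [0.692, -0.175, 0.08]]
lip outer (664.1322021484375, -237.804931640625) 31.360774993896484
ring fit [ 0.664  -0.2376]
piston rel tcp 5331 [[-0.015, -0.025, -0.027], [0.012, 0.002, 0.003], [0.034, 0.039, 0.107]]
```

View pics/w2.png

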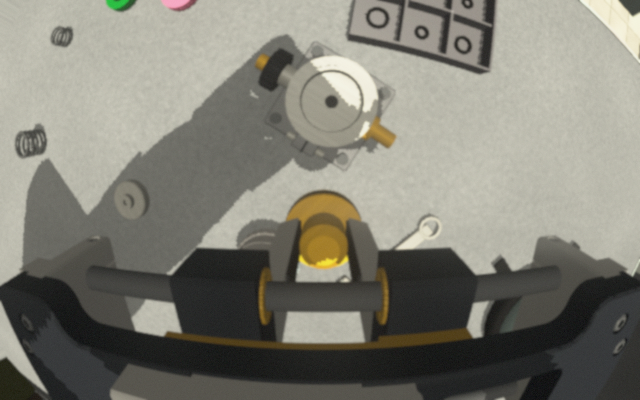

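Wrist view: the bore is at (331,100) and the held piston's head at about (323,225). I fit the lip ring in all views and find where the piston sits in the hand.

```bash
cat >> h.py <<'E'
from scipy.optimize import least_squares
def disc(q,c0,r0,r1):
    "centre of an annulus r0..r1 holding the points; also robust"
    f=least_squares(lambda v:np.clip(np.abs(np.hypot(q[:,0]-v[0],q[:,1]-v[1])-(r0+r1)/2)-(r1-r0)/2,0,.01),c0,loss='soft_l1',f_scale=.0005,diff_step=1e-4); return f.x
E
python3 - <<'E'
from h import *
for n in ['scene0','side0','w2']:
    z=np.load(f'pics/{n}.npz'); K={k:z[k] for k in ['fx','fy','cx','cy','view']}; d=z['d']; P=cloud(d,K,n=='w2')
    near=(np.hypot(P[...,0]-.666,P[...,1]+.235)<.045)&(d>0)
    q=P[near&(abs(P[...,2]-.091)<.0025)]; print(n,'lip',len(q),disc(q,[.665,-.235],.0275,.031).round(4))
    q=P[near&(abs(P[...,2]-.085)<.002)]; print(n,'flange',len(q),disc(q,[.665,-.235],.031,.041).round(4), np.percentile(q,[.5,99.5],0)[:,:2].mean(0).round(4))
p=z['p']; hsv=cv2.cvtColor(p,cv2.COLOR_RGB2HSV); o=np.array([.582,-.2622,.2])
m=(hsv[...,1]>150)&(hsv[...,0]>15)&(hsv[...,0]<30)&(d>0)
g=P-o; a=m&(abs(g[...,0])<.05)&(abs(g[...,1])<.05)
print(np.histogram(g[a][:,2],bins=np.arange(-.06,.03,.004)))
t=g[a&(abs(g[...,2]+.024)<.004)]; print('head top',len(t),np.percentile(t,[1,50,99],0).round(4).tolist(),disc(t,[0,0],.0,.0255))
E
```

```text
scene0 lip 82 [ 0.6647 -0.2357]
scene0 flange 220 [ 0.6643 -0.2352] [ 0.6653 -0.236 ]
side0 lip 32 [ 0.6615 -0.2361]
side0 flange 84 [ 0.6613 -0.2361] [ 0.6618 -0.2332]
w2 lip 882 [ 0.664  -0.2377]
w2 flange 2698 [ 0.6635 -0.2379] [ 0.6639 -0.2376]
(array([   0,    0,    0,    0,    0,    0,    0,    2, 1132,    8,   10,
          7,    5,   23,  528, 1192,   11,    0,    0,    0,    0,    0]), array([-6.00000000e-02, -5.60000000e-02, -5.20000000e-02, -4.80000000e-02,
       -4.40000000e-02, -4.00000000e-02, -3.60000000e-02, -3.20000000e-02,
       -2.80000000e-02, -2.40000000e-02, -2.00000000e-02, -1.60000000e-02,
       -1.20000000e-02, -8.00000000e-03, -4.00000000e-03,  5.55111512e-17,
        4.00000000e-03,  8.00000000e-03,  1.20000000e-02,  1.60000000e-02,
        2.00000000e-02,  2.40000000e-02,  2.80000000e-02]))
head top 1140 [[-0.0262, -0.0207, -0.027], [0.0129, 0.0078, -0.0256], [0.0221, 0.0232, -0.0241]] [-0.00240703 -0.00013522]
```

```bash
python3 -c "
from h import *
to(.666,-.2372,.142)"
python3 -m handwheel '[{"fingers":-1,"x":0.003,"y":0,"z":0.03,"spin":0},{"fingers":-1,"x":0.007,"y":0,"z":0.06,"spin":0},{"fingers":-1,"x":0.007,"y":0,"z":0.087,"spin":0},{"fingers":-1,"x":0.007,"y":0.02,"z":0.087,"spin":0},{"fingers":-1,"x":0.007,"y":0.04,"z":0.087,"spin":0},{"fingers":-1,"x":0.007,"y":0.058,"z":0.087,"spin":0},{"fingers":-1,"x":0.007,"y":0.058,"z":0.087,"spin":0},{"fingers":-1,"x":0.007,"y":0.058,"z":0.087,"spin":0},{"fingers":-1,"x":0.007,"y":0.058,"z":0.087,"spin":0},{"fingers":-1,"x":0.007,"y":0.058,"z":0.087,"spin":0}]'
python3 - <<'E'
from h import *
to(.666,-.2372,.142)
o=get_obs()['ee_pos']
p,d,K=shot('wrist'); save('w3',cv2.resize(p[60:300,200:450],None,fx=3,fy=3)[:600]); np.savez('pics/w3.npz',p=p,d=d,o=o,**K)
P=cloud(d,K,True)
near=(np.hypot(P[...,0]-.665,P[...,1]+.237)<.05)&(d>0)
q=P[near&(abs(P[...,2]-.091)<.003)]; print('lip',len(q),disc(q,[.665,-.237],.0275,.031).round(4))
q=P[near&(abs(P[...,2]-.085)<.002)]; print('flange',len(q),disc(q,[.665,-.237],.031,.041).round(4))
z=P[...,2]-o[2]
q=P[near&(abs(z+.0255)<.004)]; print('head',len(q),disc(q,[.665,-.237],0,.0255).round(4),q[:,2].mean())
E
```

```text
t 5.2 ee [ 0.582  -0.2623  0.2002] shift [0.0069 0.0582 0.0874] F [ 0.2 -1.2 -1.6] w 0.0275
time_s: 6.2
ee_pos: [0.6657, -0.2387, 0.1438]
eef_rot: [-1.57, -0.001, -1.203]
force: [0.6, -0.6, -1.6]
grip_width: 0.0273
t 6.2 ee [ 0.6657 -0.2387  0.1438] shift [-0.0013  0.0018  0.0008] F [ 0.6 -0.6 -1.6] w 0.0273
lip 691 [ 0.6642 -0.2377]
flange 2413 [ 0.6641 -0.2379]
head 1506 [ 0.6633 -0.2392] 0.11812355031344882
```

View pics/w3.png

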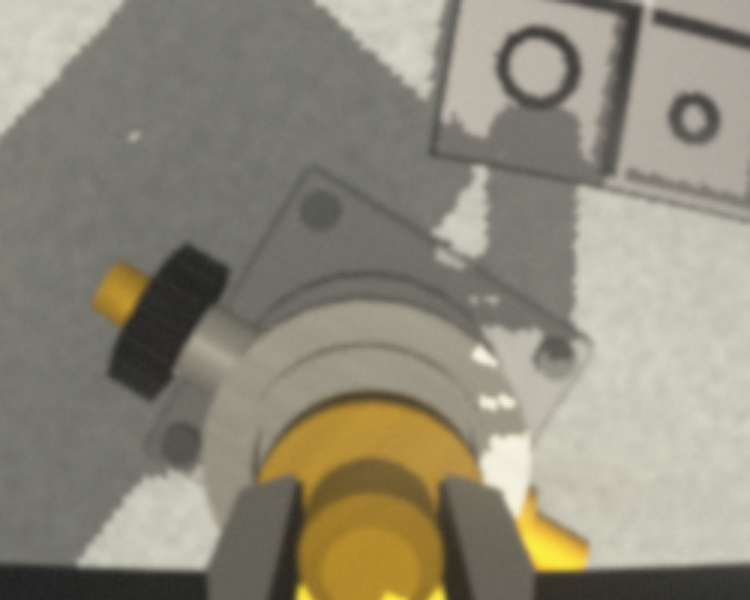

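The bore is at (0.6642,-0.2378) and the head at (0.6633,-0.2392). I correct by 1 mm and lower slowly.

```bash
python3 -m handwheel '[{"fingers":-1,"x":-0.001,"y":0,"z":0.0012,"spin":0},{"fingers":-1,"x":-0.001,"y":0.003,"z":0.0012,"spin":0},{"fingers":-1,"x":-0.001,"y":0.006,"z":0.0012,"spin":0},{"fingers":-1,"x":-0.001,"y":0.009,"z":0.0012,"spin":0},{"fingers":-1,"x":-0.001,"y":0.012,"z":0.0012,"spin":0},{"fingers":-1,"x":-0.001,"y":0.014,"z":0.0012,"spin":0},{"fingers":-1,"x":-0.001,"y":0.016,"z":0.0012,"spin":0},{"fingers":-1,"x":-0.001,"y":0.018,"z":0.0012,"spin":0},{"fingers":-1,"x":-0.001,"y":0.018,"z":0.0012,"spin":0},{"fingers":-1,"x":-0.001,"y":0.018,"z":0.0012,"spin":0}]'
python3 -c "
from h import *
to(.666,-.2372,.1195)"
```

```text
time_s: 7.25
ee_pos: [0.6661, -0.2374, 0.1245]
eef_rot: [-1.571, -0.0, -1.203]
force: [-0.8, 0.1, -1.8]
grip_width: 0.0271
t 7.25 ee [ 0.6661 -0.2374  0.1245] shift [-0.0002  0.005  -0.0001] F [-0.8  0.1 -1.8] w 0.0271
```

```bash
python3 -m handwheel '[{"fingers":-1,"x":0,"y":0.001,"z":0,"spin":0},{"fingers":-1,"x":0,"y":0.002,"z":0,"spin":0},{"fingers":-1,"x":0,"y":0.003,"z":0,"spin":0},{"fingers":-1,"x":0,"y":0.004,"z":0,"spin":0},{"fingers":-1,"x":0,"y":0.004,"z":0,"spin":0},{"fingers":-1,"x":0,"y":0.0045,"z":0,"spin":0},{"fingers":-1,"x":0,"y":0.0045,"z":0,"spin":0},{"fingers":-1,"x":0,"y":0.005,"z":0,"spin":0},{"fingers":-1,"x":0,"y":0.005,"z":0,"spin":0},{"fingers":-1,"x":0,"y":0.005,"z":0,"spin":0}]'
python3 -c "
from h import *
to(.666,-.2372,.1195)"
```

```text
time_s: 8.25
ee_pos: [0.6661, -0.2374, 0.1195]
eef_rot: [-1.571, -0.0, -1.203]
force: [-0.0, 0.1, -0.4]
grip_width: 0.0273
t 8.25 ee [ 0.6661 -0.2374  0.1195] shift [-0.0002  0.     -0.    ] F [-0.   0.1 -0.4] w 0.0273
```

```bash
python3 -m handwheel '[{"fingers":-0.2,"x":0,"y":0,"z":0,"spin":0},{"fingers":-0.2,"x":0,"y":0,"z":0,"spin":0},{"fingers":0,"x":0,"y":0,"z":0,"spin":0},{"fingers":0,"x":0,"y":0,"z":0,"spin":0},{"fingers":0,"x":0,"y":-0.02,"z":0,"spin":0},{"fingers":0,"x":0,"y":-0.05,"z":0,"spin":0},{"fingers":0.3,"x":0,"y":-0.085,"z":-0.04,"spin":0},{"fingers":0.3,"x":0,"y":-0.085,"z":-0.09,"spin":0},{"fingers":0.3,"x":0,"y":-0.085,"z":-0.09,"spin":0},{"fingers":0.3,"x":0,"y":-0.085,"z":-0.09,"spin":0}]'
python3 - <<'E'
from h import *
to(.479,.195,.2)
p,d,K=shot('wrist'); np.savez('pics/w4.npz',p=p,d=d,**K); P=cloud(d,K,True)
hsv=cv2.cvtColor(p,cv2.COLOR_RGB2HSV); near=(np.hypot(P[...,0]-.665,P[...,1]+.237)<.04)&(d>0)
m=near&(hsv[...,1]>120)&(hsv[...,0]>12)&(hsv[...,0]<32)&(P[...,2]>.07)
print(np.histogram(P[m][:,2],bins=np.arange(.07,.13,.003)))
q=P[m&(abs(P[...,2]-.094)<.003)]; print('head',len(q),q[:,2].mean(),disc(q,[.665,-.237],0,.0255).round(4))
q=P[m&(P[...,2]>.119)]; print('guide top',len(q),q.mean(0).round(4),disc(q,[.665,-.237],0,.0095).round(4))
q=P[near&(abs(P[...,2]-.085)<.002)]; print('flange',disc(q,[.665,-.237],.031,.041).round(4))
E
```

```text
time_s: 9.25
ee_pos: [0.5817, -0.2702, 0.2052]
eef_rot: [-1.57, -0.001, -1.204]
force: [-0.0, 0.5, 0.5]
grip_width: 0.061
t 9.25 ee [ 0.5817 -0.2702  0.2052] shift [-0.4711  0.0049  0.0708] F [-0.   0.5  0.5] w 0.061
(array([  0,  14,  45,  17,   0,   0,   3, 974, 688,   0,   3,   1,   2,
         2,   1, 142, 363, 448,   0]), array([0.07 , 0.073, 0.076, 0.079, 0.082, 0.085, 0.088, 0.091, 0.094,
       0.097, 0.1  , 0.103, 0.106, 0.109, 0.112, 0.115, 0.118, 0.121,
       0.124, 0.127]))
head 1662 0.09386065699244107 [ 0.6637 -0.2379]
guide top 692 [ 0.6632 -0.2381  0.1213] [ 0.6633 -0.2381]
flange [ 0.6634 -0.2378]
```

The piston is seated: head top at 93.9 mm against the expected 94, centred in the bore. Now the large spring.

```bash
python3 -m handwheel '[{"fingers":0.3,"x":-0.24,"y":0,"z":0.035,"spin":0},{"fingers":0.3,"x":-0.24,"y":0,"z":0.035,"spin":0},{"fingers":0.3,"x":-0.24,"y":0,"z":0.035,"spin":0},{"fingers":0.3,"x":-0.24,"y":0,"z":0.035,"spin":0},{"fingers":0.3,"x":-0.24,"y":0,"z":0.035,"spin":0},{"fingers":0.3,"x":-0.471,"y":0.005,"z":0.071,"spin":0},{"fingers":0.3,"x":-0.471,"y":0.005,"z":0.071,"spin":0},{"fingers":0.3,"x":-0.471,"y":0.005,"z":0.071,"spin":0},{"fingers":0.3,"x":-0.471,"y":0.005,"z":0.071,"spin":0},{"fingers":0.3,"x":-0.471,"y":0.005,"z":0.071,"spin":0}]'
python3 - <<'E'
from h import *
to(.479,.195,.2)
p,d,K=shot('wrist'); np.savez('pics/w5.npz',p=p,d=d,**K); P=cloud(d,K,True)
near=(np.hypot(P[...,0]-.479,P[...,1]-.195)<.04)&(d>0)
print(np.histogram(P[near][:,2],bins=np.arange(-.005,.06,.005)))
q=P[near&(P[...,2]>.038)&(P[...,2]<.05)]; print(len(q),np.percentile(q,[1,50,99],0).round(4).tolist(),disc(q,[.479,.195],.0165,.0215).round(4))
E
```

```text
time_s: 10.3
ee_pos: [0.4785, 0.1992, 0.1993]
eef_rot: [-1.571, 0.0, -1.2]
force: [-0.3, -0.7, 0.3]
grip_width: 0.061
t 10.3 ee [0.4785 0.1992 0.1993] shift [ 0.0041 -0.0007 -0.001 ] F [-0.3 -0.7  0.3] w 0.061
(array([1392, 1186,   58,   53,   45,   61,   57,   67,   42,  427,  105,
          0]), array([-0.005,  0.   ,  0.005,  0.01 ,  0.015,  0.02 ,  0.025,  0.03 ,
        0.035,  0.04 ,  0.045,  0.05 ,  0.055]))
550 [[0.4589, 0.1744, 0.0383], [0.4783, 0.1936, 0.0441], [0.4994, 0.215, 0.0461]] [0.4792 0.1946]
```

```bash
python3 -m handwheel '[{"fingers":0.4,"x":0.0045,"y":0.02,"z":-0.001,"spin":0},{"fingers":0.4,"x":0.0045,"y":0.05,"z":-0.001,"spin":0},{"fingers":0.4,"x":0.0045,"y":0.08,"z":-0.001,"spin":0},{"fingers":0.4,"x":0.0045,"y":0.11,"z":-0.001,"spin":0},{"fingers":0.4,"x":0.0045,"y":0.14,"z":-0.001,"spin":0},{"fingers":0.4,"x":0.0045,"y":0.165,"z":-0.001,"spin":0},{"fingers":0.4,"x":0.0045,"y":0.165,"z":-0.001,"spin":0},{"fingers":-1,"x":0.0045,"y":0.165,"z":-0.001,"spin":0},{"fingers":-1,"x":0.0045,"y":0.165,"z":-0.001,"spin":0},{"fingers":-1,"x":0.0045,"y":0.165,"z":-0.001,"spin":0}]' 20
python3 -m handwheel '[{"fingers":-1,"x":0,"y":0,"z":0,"spin":0},{"fingers":-1,"x":0,"y":0,"z":0,"spin":0},{"fingers":-1,"x":0,"y":-0.01,"z":0,"spin":0},{"fingers":-1,"x":0,"y":-0.04,"z":0,"spin":0},{"fingers":-1,"x":0,"y":-0.08,"z":0,"spin":0},{"fingers":-1,"x":0,"y":-0.12,"z":0,"spin":0},{"fingers":-1,"x":0,"y":-0.16,"z":0,"spin":0},{"fingers":-1,"x":0,"y":-0.186,"z":0,"spin":0},{"fingers":-1,"x":0,"y":-0.186,"z":0,"spin":0},{"fingers":-1,"x":0,"y":-0.186,"z":0,"spin":0}]'
python3 - <<'E'
from h import *
to(.583,-.265,.22)
o=get_obs()['ee_pos']
p,d,K=shot('wrist'); np.savez('pics/w6.npz',p=p,d=d,o=o,**K); P=cloud(d,K,True)-o
near=(np.hypot(P[...,0],P[...,1])<.035)&(d>0)&(P[...,2]>-.05)
print(np.histogram(P[near][:,2],bins=np.arange(-.05,.03,.005)))
save('w6',cv2.resize(p[100:300,220:430],None,fx=3,fy=3))
E
```

```text
time_s: 11.35
ee_pos: [0.4805, 0.1912, 0.0358]
eef_rot: [-1.568, -0.0, -1.203]
force: [-0.7, 1.8, 0.7]
grip_width: 0.0451
time_s: 12.35
ee_pos: [0.4794, 0.1906, 0.2204]
eef_rot: [-1.571, -0.0, -1.203]
force: [-0.6, -1.3, -1.9]
grip_width: 0.0428
t 12.35 ee [0.4794 0.1906 0.2204] shift [ 4.624e-01  4.000e-04 -6.720e-02] F [-0.6 -1.3 -1.9] w 0.0428
(array([   0,    0,    1,  331,  288,  284,  383,  465,  552,  564,  460,
       2022,  291,  281,  270]), array([-5.00000000e-02, -4.50000000e-02, -4.00000000e-02, -3.50000000e-02,
       -3.00000000e-02, -2.50000000e-02, -2.00000000e-02, -1.50000000e-02,
       -1.00000000e-02, -5.00000000e-03, -2.77555756e-17,  5.00000000e-03,
        1.00000000e-02,  1.50000000e-02,  2.00000000e-02,  2.50000000e-02]))
```

View pics/w6.png

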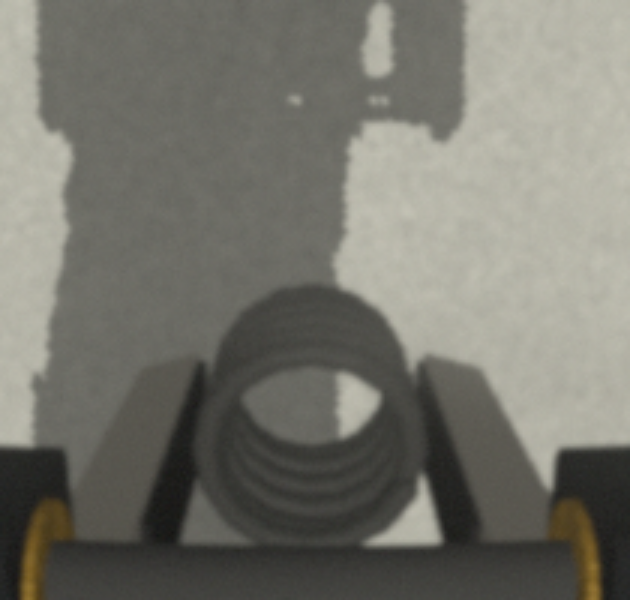

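The spring is held upright; its top ring is at crop (310,455). I fit its centre relative to the TCP and carry it to the stand.

```bash
python3 - <<'E'
from h import *
z=np.load('pics/w6.npz'); K={k:z[k] for k in ['fx','fy','cx','cy','view']}; P=cloud(z['d'],K,True)-z['o']
n=(np.hypot(P[...,0],P[...,1])<.03)&(z['d']>0)
q=P[n&(P[...,2]>.006)&(P[...,2]<.0125)]; Rm=R.from_euler('xyz',[-1.571,0,-1.203]).as_matrix(); q=q[abs((q@Rm)[:,0])<.0212]
print(len(q),np.median(q[:,2]),np.percentile(q@Rm,[1,50,99],0).round(4).tolist(),disc(q,[0,0],.0165,.0215).round(4), (np.r_[disc(q,[0,0],.0165,.0215),0]@Rm).round(4))
E
python3 -m handwheel '[{"fingers":-1,"x":0.23,"y":0,"z":-0.033,"spin":0},{"fingers":-1,"x":0.23,"y":0,"z":-0.033,"spin":0},{"fingers":-1,"x":0.23,"y":0,"z":-0.033,"spin":0},{"fingers":-1,"x":0.23,"y":0,"z":-0.033,"spin":0},{"fingers":-1,"x":0.23,"y":0,"z":-0.033,"spin":0},{"fingers":-1,"x":0.462,"y":0,"z":-0.067,"spin":0},{"fingers":-1,"x":0.462,"y":0,"z":-0.067,"spin":0},{"fingers":-1,"x":0.462,"y":0,"z":-0.067,"spin":0},{"fingers":-1,"x":0.462,"y":0,"z":-0.067,"spin":0},{"fingers":-1,"x":0.462,"y":0,"z":-0.067,"spin":0}]'
python3 -c "
from h import *
to(.665,-.2375,.18)"
```

```text
1819 0.008451786580300935 [[-0.0205, -0.0106, -0.0182], [-0.0005, -0.0085, 0.0029], [0.0208, -0.0062, 0.0205]] [-0.0001  0.0002] [-0.0002 -0.      0.    ]
time_s: 13.4
ee_pos: [0.5827, -0.2673, 0.2181]
eef_rot: [-1.573, 0.002, -1.205]
force: [1.1, 0.6, -0.6]
grip_width: 0.0432
t 13.4 ee [ 0.5827 -0.2673  0.2181] shift [0.0017 0.0379 0.0876] F [ 1.1  0.6 -0.6] w 0.0432
```

```bash
python3 -c "
from h import *
to(.6636,-.2378,.17)"
python3 -m handwheel '[{"fingers":-1,"x":0.001,"y":0,"z":0.04,"spin":0},{"fingers":-1,"x":0.0015,"y":0,"z":0.08,"spin":0},{"fingers":-1,"x":0.0015,"y":0.01,"z":0.0865,"spin":0},{"fingers":-1,"x":0.0015,"y":0.03,"z":0.0865,"spin":0},{"fingers":-1,"x":0.0015,"y":0.048,"z":0.0865,"spin":0},{"fingers":-1,"x":0.0015,"y":0.048,"z":0.0865,"spin":0},{"fingers":-1,"x":0.0015,"y":0.048,"z":0.0865,"spin":0},{"fingers":-1,"x":0.0015,"y":0.048,"z":0.0865,"spin":0},{"fingers":-1,"x":0.0015,"y":0.048,"z":0.0865,"spin":0},{"fingers":-1,"x":0.0015,"y":0.048,"z":0.0865,"spin":0}]'
python3 - <<'E'
from h import *
to(.6636,-.2378,.13)
o=get_obs()['ee_pos']
p,d,K=shot('wrist'); np.savez('pics/w7.npz',p=p,d=d,o=o,**K)
save('w7',cv2.resize(p[100:300,220:430],None,fx=3,fy=3))
E
```

```text
t 13.4 ee [ 0.5827 -0.2673  0.2181] shift [0.0015 0.0479 0.0862] F [ 1.1  0.6 -0.6] w 0.0432
time_s: 14.4
ee_pos: [0.6647, -0.2348, 0.1732]
eef_rot: [-1.57, -0.001, -1.203]
force: [-0.2, -0.7, -0.5]
grip_width: 0.043
t 14.4 ee [ 0.6647 -0.2348  0.1732] shift [ 0.0023  0.0432 -0.0021] F [-0.2 -0.7 -0.5] w 0.043
```

View pics/w7.png

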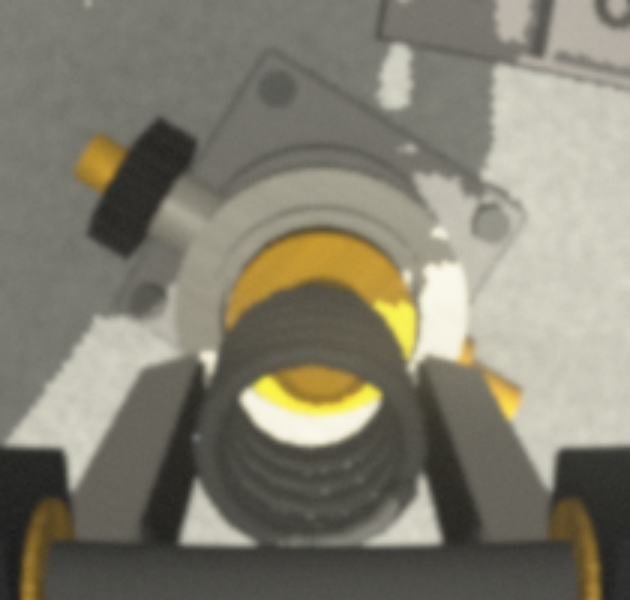

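The spring is over the guide. The guide tip shows about 2 mm to the right, which matches the computed x shift. I correct and lower.

```bash
python3 -m handwheel '[{"fingers":-1,"x":0.002,"y":0,"z":-0.0015,"spin":0},{"fingers":-1,"x":0.002,"y":0.005,"z":-0.0015,"spin":0},{"fingers":-1,"x":0.002,"y":0.01,"z":-0.0015,"spin":0},{"fingers":-1,"x":0.002,"y":0.015,"z":-0.0015,"spin":0},{"fingers":-1,"x":0.002,"y":0.02,"z":-0.0015,"spin":0},{"fingers":-1,"x":0.002,"y":0.025,"z":-0.0015,"spin":0},{"fingers":-1,"x":0.002,"y":0.03,"z":-0.0015,"spin":0},{"fingers":-1,"x":0.002,"y":0.035,"z":-0.0015,"spin":0},{"fingers":-1,"x":0.002,"y":0.035,"z":-0.0015,"spin":0},{"fingers":-1,"x":0.002,"y":0.035,"z":-0.0015,"spin":0}]'
python3 -c "
from h import *
to(.6636,-.2378,.13)"
```

```text
time_s: 15.45
ee_pos: [0.6639, -0.2371, 0.1375]
eef_rot: [-1.571, -0.0, -1.203]
force: [-0.4, -0.3, -0.3]
grip_width: 0.0431
t 15.45 ee [ 0.6639 -0.2371  0.1375] shift [ 0.0005  0.0075 -0.0005] F [-0.4 -0.3 -0.3] w 0.0431
```

```bash
python3 -m handwheel '[{"fingers":-1,"x":0,"y":0.002,"z":0,"spin":0},{"fingers":-1,"x":0,"y":0.004,"z":0,"spin":0},{"fingers":-1,"x":0,"y":0.005,"z":0,"spin":0},{"fingers":-1,"x":0,"y":0.006,"z":0,"spin":0},{"fingers":-1,"x":0,"y":0.0065,"z":0,"spin":0},{"fingers":-1,"x":0,"y":0.007,"z":0,"spin":0},{"fingers":-1,"x":0,"y":0.0075,"z":0,"spin":0},{"fingers":-1,"x":0,"y":0.0075,"z":0,"spin":0},{"fingers":-1,"x":0,"y":0.0075,"z":0,"spin":0},{"fingers":-1,"x":0,"y":0.0075,"z":0,"spin":0}]'
python3 - <<'E'
from h import *
to(.6636,-.2378,.13)
p,d,K=shot('wrist');P=cloud(d,K,True)
n=(np.hypot(P[...,0]-.6636,P[...,1]+.2378)<.0215)&(d>0)&(P[...,2]>.13)
print(np.histogram(P[n][:,2],bins=np.arange(.13,.15,.0015)))
E
```

```text
time_s: 16.45
ee_pos: [0.6639, -0.2371, 0.13]
eef_rot: [-1.571, -0.0, -1.203]
force: [0.6, -1.0, -1.0]
grip_width: 0.0425
t 16.45 ee [ 0.6639 -0.2371  0.13  ] shift [ 0.0005 -0.     -0.0005] F [ 0.6 -1.  -1. ] w 0.0425
(array([ 70,  77,  92, 103, 355, 929, 440,  17,  13,   5,  14,  10,   9]), array([0.13  , 0.1315, 0.133 , 0.1345, 0.136 , 0.1375, 0.139 , 0.1405,
       0.142 , 0.1435, 0.145 , 0.1465, 0.148 , 0.1495]))
```

```bash
python3 -m handwheel '[{"fingers":-1,"x":0,"y":0.0003,"z":0,"spin":0},{"fingers":-1,"x":0,"y":0.0006,"z":0,"spin":0},{"fingers":-1,"x":0,"y":0.0008,"z":0,"spin":0},{"fingers":-1,"x":0,"y":0.001,"z":0,"spin":0},{"fingers":-1,"x":0,"y":0.001,"z":0,"spin":0},{"fingers":-1,"x":0,"y":0.001,"z":0,"spin":0},{"fingers":-1,"x":0,"y":0.001,"z":0,"spin":0},{"fingers":-1,"x":0,"y":0.001,"z":0,"spin":0},{"fingers":-1,"x":0,"y":0.001,"z":0,"spin":0},{"fingers":-1,"x":0,"y":0.001,"z":0,"spin":0}]'
```

```text
time_s: 17.5
ee_pos: [0.6639, -0.2372, 0.1297]
eef_rot: [-1.57, -0.0, -1.203]
force: [-3.1, 0.6, 6.5]
grip_width: 0.0427
```

Contact at TCP z = 0.1297, as expected. I release, back off and check.

```bash
python3 -m handwheel '[{"fingers":0.1,"x":0,"y":-0.0008,"z":0,"spin":0},{"fingers":0.1,"x":0,"y":-0.0008,"z":0,"spin":0},{"fingers":0.25,"x":0,"y":-0.0008,"z":0,"spin":0},{"fingers":0.25,"x":0,"y":-0.0008,"z":0,"spin":0},{"fingers":0.25,"x":0,"y":-0.02,"z":0,"spin":0},{"fingers":0.25,"x":0,"y":-0.05,"z":0,"spin":0},{"fingers":0.5,"x":0,"y":-0.09,"z":-0.04,"spin":0},{"fingers":0.5,"x":0,"y":-0.09,"z":-0.09,"spin":0},{"fingers":0.5,"x":0,"y":-0.09,"z":-0.09,"spin":0},{"fingers":0.5,"x":0,"y":-0.09,"z":-0.09,"spin":0}]'
python3 - <<'E'
from h import *
to(.4635,-.025,.18)
p,d,K=shot('wrist'); np.savez('pics/w8.npz',p=p,d=d,**K); P=cloud(d,K,True)
n=(np.hypot(P[...,0]-.664,P[...,1]+.238)<.035)&(d>0)
print(np.histogram(P[n][:,2],bins=np.arange(.115,.15,.0025)))
q=P[n&(P[...,2]>.135)&(P[...,2]<.145)]; print(len(q),q.mean(0),disc(q,[.6635,-.238],.0165,.0215).round(4))
save('w8',cv2.resize(p[30:230,220:430],None,fx=3,fy=3))
E
```

```text
time_s: 18.5
ee_pos: [0.5793, -0.2701, 0.2196]
eef_rot: [-1.57, -0.001, -1.204]
force: [0.5, 0.2, 0.2]
grip_width: 0.0706
t 18.5 ee [ 0.5793 -0.2701  0.2196] shift [-0.2704  0.0394 -0.0204] F [0.5 0.2 0.2] w 0.0706
(array([116, 309, 474,  66,  32,  44,  11,  13, 255, 661,  17,   0,   0]), array([0.115 , 0.1175, 0.12  , 0.1225, 0.125 , 0.1275, 0.13  , 0.1325,
       0.135 , 0.1375, 0.14  , 0.1425, 0.145 , 0.1475]))
933 [ 0.66306246 -0.23683122  0.13804307] [ 0.6632 -0.2371]
```

View pics/w8.png

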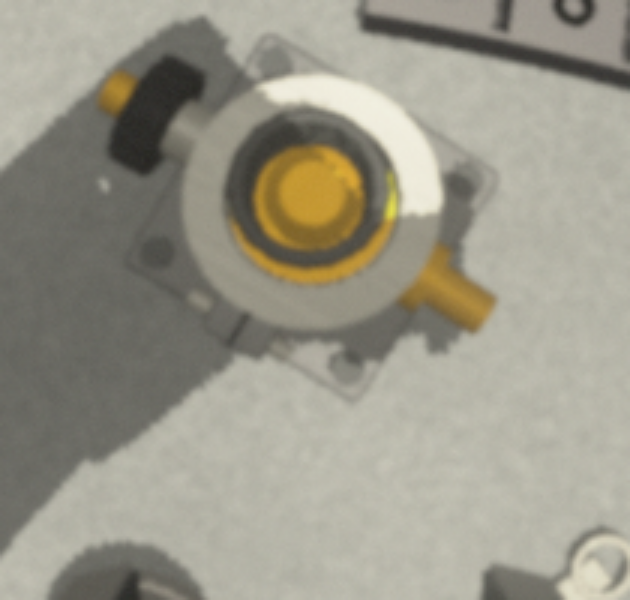

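The spring stands round the guide, upright and centred at crop (310,190). Now the plate.

```bash
python3 -m handwheel '[{"fingers":0.65,"x":-0.135,"y":0,"z":-0.01,"spin":0},{"fingers":0.65,"x":-0.135,"y":0,"z":-0.01,"spin":0},{"fingers":0.65,"x":-0.27,"y":0,"z":-0.02,"spin":0},{"fingers":0.65,"x":-0.27,"y":0,"z":-0.02,"spin":0},{"fingers":0.65,"x":-0.27,"y":0.02,"z":-0.02,"spin":0},{"fingers":0.65,"x":-0.27,"y":0.04,"z":-0.02,"spin":0},{"fingers":0.65,"x":-0.27,"y":0.04,"z":-0.02,"spin":0},{"fingers":0.65,"x":-0.27,"y":0.04,"z":-0.02,"spin":0},{"fingers":0.65,"x":-0.27,"y":0.04,"z":-0.02,"spin":0},{"fingers":0.65,"x":-0.27,"y":0.04,"z":-0.02,"spin":0}]'
python3 - <<'E'
from h import *
p,d,K=shot('wrist'); np.savez('pics/w9.npz',p=p,d=d,**K); P=cloud(d,K,True)
n=(np.hypot(P[...,0]-.4635,P[...,1]+.025)<.045)&(d>0)
print(np.histogram(P[n][:,2],bins=np.arange(-.004,.03,.003)))
q=P[n&(P[...,2]>.010)&(P[...,2]<.018)]; c=disc(q,[.4635,-.025],.01,.027);print(len(q),np.percentile(q,[1,50,99],0).round(4).tolist(),c.round(4))
q=P[n&(P[...,2]>.019)]; print('hub',len(q),q.mean(0).round(4),disc(q,[.4635,-.025],0,.01).round(4))
to(c[0],c[1],.0215)
E
```

```text
time_s: 19.55
ee_pos: [0.465, -0.0254, 0.1795]
eef_rot: [-1.57, -0.0, -1.204]
force: [-0.1, 0.1, 0.3]
grip_width: 0.0776
(array([ 305, 2660,   20,   17,   15,  931,  689,   28,  238,   13,    0]), array([-0.004, -0.001,  0.002,  0.005,  0.008,  0.011,  0.014,  0.017,
        0.02 ,  0.023,  0.026,  0.029]))
1642 [[0.4386, -0.052, 0.0117], [0.4652, -0.026, 0.0138], [0.4895, -0.0018, 0.0171]] [ 0.4641 -0.0266]
hub 26549 [ 0.4827 -0.018   0.2707] [ 0.4877 -0.0179]
t 19.6 ee [ 0.4648 -0.0254  0.1794] shift [ 0.0008  0.1579 -0.0011] F [ 0.3 -0.5  0.1] w 0.0775
```

```bash
python3 -m handwheel '[{"fingers":0.65,"x":0.001,"y":0.03,"z":-0.001,"spin":0},{"fingers":0.65,"x":0.001,"y":0.06,"z":-0.001,"spin":0},{"fingers":0.65,"x":0.001,"y":0.09,"z":-0.001,"spin":0},{"fingers":0.65,"x":0.001,"y":0.12,"z":-0.001,"spin":0},{"fingers":0.65,"x":0.001,"y":0.145,"z":-0.001,"spin":0},{"fingers":0.65,"x":0.001,"y":0.157,"z":-0.001,"spin":0},{"fingers":0.65,"x":0.001,"y":0.157,"z":-0.001,"spin":0},{"fingers":-1,"x":0.001,"y":0.157,"z":-0.001,"spin":0},{"fingers":-1,"x":0.001,"y":0.157,"z":-0.001,"spin":0},{"fingers":-1,"x":0.001,"y":0.157,"z":-0.001,"spin":0}]' 20
python3 -m handwheel '[{"fingers":-1,"x":0,"y":0,"z":0,"spin":0},{"fingers":-1,"x":0,"y":0,"z":0,"spin":0},{"fingers":-1,"x":0,"y":-0.01,"z":0,"spin":0},{"fingers":-1,"x":0,"y":-0.04,"z":0,"spin":0},{"fingers":-1,"x":0,"y":-0.08,"z":0,"spin":0},{"fingers":-1,"x":0,"y":-0.12,"z":0,"spin":0},{"fingers":-1,"x":0,"y":-0.16,"z":0,"spin":0},{"fingers":-1,"x":0,"y":-0.188,"z":0,"spin":0},{"fingers":-1,"x":0,"y":-0.188,"z":0,"spin":0},{"fingers":-1,"x":0,"y":-0.188,"z":0,"spin":0}]'
python3 - <<'E'
from h import *
to(.58,-.27,.21)
o=get_obs(); Rm=R.from_euler('xyz',o['eef_rot']).as_matrix(); o=o['ee_pos']
p,d,K=shot('wrist'); np.savez('pics/w10.npz',p=p,d=d,o=o,**K); P=(cloud(d,K,True)-o)@Rm
n=(abs(P[...,0])<.028)&(abs(P[...,2])<.035)&(d>0)&(P[...,1]<.03)
print(np.histogram(-P[n][:,1],bins=np.arange(-.03,.02,.003)))
q=P[n&(abs(P[...,1]+(-.0085))<.0045)]; q=q[abs(q[:,0])<.0265]; print('rim face tool',len(q),np.median(q[:,1]),np.percentile(q,[1,99],0).round(4).tolist(),disc(q[:,[0,2]],[0,0],0.008,.027).round(4))
save('w10',cv2.resize(p[100:300,220:430],None,fx=3,fy=3))
E
```

```text
time_s: 20.6
ee_pos: [0.4641, -0.0261, 0.0229]
eef_rot: [-1.569, -0.001, -1.203]
force: [-0.4, 0.0, 1.5]
grip_width: 0.0568
time_s: 21.6
ee_pos: [0.4633, -0.026, 0.2099]
eef_rot: [-1.571, -0.0, -1.203]
force: [0.1, -0.2, -1.0]
grip_width: 0.0539
t 21.6 ee [ 0.4633 -0.026   0.2099] shift [ 0.2697 -0.      0.0212] F [ 0.1 -0.2 -1. ] w 0.0539
(array([   0,    0,   50,   77,   87,  109, 2477, 2658,  198,  817,  119,
         50,   58,   64,   69,   79]), array([-3.0000000e-02, -2.7000000e-02, -2.4000000e-02, -2.1000000e-02,
       -1.8000000e-02, -1.5000000e-02, -1.2000000e-02, -9.0000000e-03,
       -6.0000000e-03, -3.0000000e-03, -6.9388939e-18,  3.0000000e-03,
        6.0000000e-03,  9.0000000e-03,  1.2000000e-02,  1.5000000e-02,
        1.8000000e-02]))
rim face tool 5195 0.008950115741464796 [[-0.0252, 0.0052, -0.0247], [0.0255, 0.0113, 0.0257]] [-0.0003  0.0017]
```

View pics/w10.png

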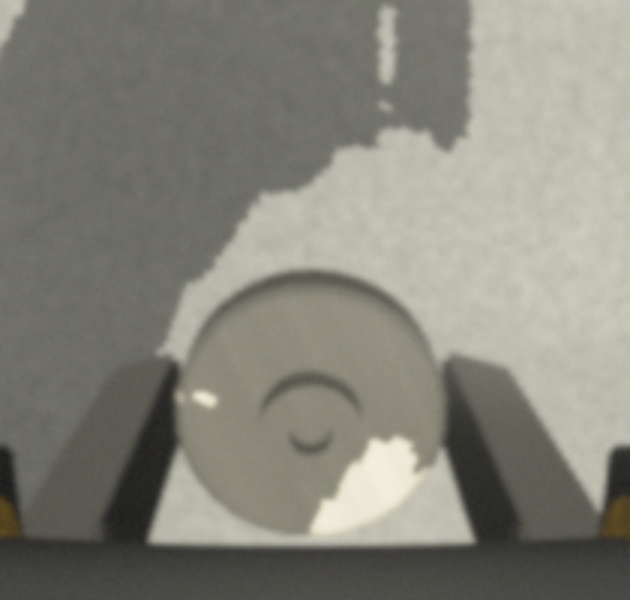

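The plate is held level at crop (312,410). I carry it over the stand.

```bash
python3 -c "
from h import *
to(.6625,-.2374,.175)"
python3 -m handwheel '[{"fingers":-1,"x":0.135,"y":0,"z":0.055,"spin":0},{"fingers":-1,"x":0.135,"y":0,"z":0.055,"spin":0},{"fingers":-1,"x":0.135,"y":0,"z":0.055,"spin":0},{"fingers":-1,"x":0.269,"y":0,"z":0.11,"spin":0},{"fingers":-1,"x":0.269,"y":0,"z":0.11,"spin":0},{"fingers":-1,"x":0.269,"y":0,"z":0.11,"spin":0},{"fingers":-1,"x":0.269,"y":0.02,"z":0.11,"spin":0},{"fingers":-1,"x":0.269,"y":0.035,"z":0.11,"spin":0},{"fingers":-1,"x":0.269,"y":0.035,"z":0.11,"spin":0},{"fingers":-1,"x":0.269,"y":0.035,"z":0.11,"spin":0}]'
python3 -m handwheel '[{"fingers":-1,"x":0,"y":0,"z":0,"spin":0},{"fingers":-1,"x":0,"y":0,"z":0,"spin":0},{"fingers":-1,"x":0,"y":0,"z":0,"spin":0},{"fingers":-1,"x":0,"y":0,"z":0,"spin":0},{"fingers":-1,"x":0,"y":0,"z":0,"spin":0},{"fingers":-1,"x":0,"y":0,"z":0,"spin":0},{"fingers":-1,"x":0,"y":0,"z":0,"spin":0},{"fingers":-1,"x":0,"y":0,"z":0,"spin":0},{"fingers":-1,"x":0,"y":0,"z":0,"spin":0},{"fingers":-1,"x":0,"y":0,"z":0,"spin":0}]'
python3 - <<'E'
from h import *
to(.6625,-.2374,.154)
o=get_obs(); Rm=R.from_euler('xyz',o['eef_rot']).as_matrix(); o=o['ee_pos']
p,d,K=shot('wrist'); np.savez('pics/w11.npz',p=p,d=d,o=o,**K); P=cloud(d,K,True); T=(P-o)@Rm
n=(np.hypot(T[...,0],T[...,2])<.03)&(abs(T[...,0])<.0265)&(d>0)
q=P[n&(abs(T[...,1]-.009)<.0035)]; print('plate',len(q),disc(q,o[:2],0.01,.027).round(4))
f=P[(np.hypot(P[...,0]-.664,P[...,1]+.2375)<.045)&(abs(P[...,2]-.085)<.002)]; print('flange',len(f),disc(f,[.664,-.2375],.031,.041).round(4))
E
```

```text
t 21.65 ee [ 0.463  -0.0259  0.2091] shift [0.2691 0.0338 0.1102] F [-0.4 -0.4 -1.6] w 0.0536
time_s: 22.65
ee_pos: [0.6625, -0.2367, 0.1748]
eef_rot: [-1.572, 0.001, -1.202]
force: [0.2, 0.2, -0.9]
grip_width: 0.0537
time_s: 23.65
ee_pos: [0.6629, -0.2375, 0.1749]
eef_rot: [-1.571, 0.0, -1.203]
force: [0.8, 0.3, -0.8]
grip_width: 0.0532
t 23.65 ee [ 0.6629 -0.2375  0.1749] shift [-0.0003  0.0209 -0.0004] F [ 0.8  0.3 -0.8] w 0.0532
plate 5111 [ 0.6628 -0.2374]
flange 1971 [ 0.6635 -0.2377]
```

The plate and spring axes agree within 1 mm, so I lower it.

```bash
python3 -m handwheel '[{"fingers":-1,"x":0,"y":0.003,"z":0,"spin":0},{"fingers":-1,"x":0,"y":0.006,"z":0,"spin":0},{"fingers":-1,"x":0,"y":0.009,"z":0,"spin":0},{"fingers":-1,"x":0,"y":0.012,"z":0,"spin":0},{"fingers":-1,"x":0,"y":0.014,"z":0,"spin":0},{"fingers":-1,"x":0,"y":0.016,"z":0,"spin":0},{"fingers":-1,"x":0,"y":0.018,"z":0,"spin":0},{"fingers":-1,"x":0,"y":0.019,"z":0,"spin":0},{"fingers":-1,"x":0,"y":0.0195,"z":0,"spin":0},{"fingers":-1,"x":0,"y":0.0195,"z":0,"spin":0}]'
python3 -m handwheel '[{"fingers":-1,"x":0,"y":0,"z":0,"spin":0},{"fingers":-1,"x":0,"y":0.0005,"z":0,"spin":0},{"fingers":-1,"x":0,"y":0.0005,"z":0,"spin":0},{"fingers":-1,"x":0,"y":0.001,"z":0,"spin":0},{"fingers":-1,"x":0,"y":0.001,"z":0,"spin":0},{"fingers":-1,"x":0,"y":0.001,"z":0,"spin":0},{"fingers":-1,"x":0,"y":0.001,"z":0,"spin":0},{"fingers":-1,"x":0,"y":0.001,"z":0,"spin":0},{"fingers":-1,"x":0,"y":0.001,"z":0,"spin":0},{"fingers":-1,"x":0,"y":0.001,"z":0,"spin":0}]'
```

```text
time_s: 24.7
ee_pos: [0.6629, -0.2375, 0.1554]
eef_rot: [-1.571, 0.0, -1.203]
force: [1.0, 0.7, -1.4]
grip_width: 0.0531
time_s: 25.7
ee_pos: [0.6629, -0.2375, 0.1544]
eef_rot: [-1.571, 0.0, -1.203]
force: [-0.7, 0.2, -1.2]
grip_width: 0.0533
```

```bash
python3 -m handwheel '[{"fingers":-1,"x":0,"y":0.0003,"z":0,"spin":0},{"fingers":-1,"x":0,"y":0.0006,"z":0,"spin":0},{"fingers":-1,"x":0,"y":0.001,"z":0,"spin":0},{"fingers":-1,"x":0,"y":0.001,"z":0,"spin":0},{"fingers":-1,"x":0,"y":0.0013,"z":0,"spin":0},{"fingers":-1,"x":0,"y":0.0016,"z":0,"spin":0},{"fingers":-1,"x":0,"y":0.0016,"z":0,"spin":0},{"fingers":-1,"x":0,"y":0.0016,"z":0,"spin":0},{"fingers":-1,"x":0,"y":0.0016,"z":0,"spin":0},{"fingers":-1,"x":0,"y":0.0016,"z":0,"spin":0}]'
```

```text
time_s: 26.7
ee_pos: [0.6631, -0.2375, 0.1538]
eef_rot: [-1.57, -0.001, -1.203]
force: [-3.8, 1.4, 7.1]
grip_width: 0.0535
```

Contact at 0.1538 against the expected 0.1535. I release and check.

```bash
python3 -m handwheel '[{"fingers":0.3,"x":0,"y":-0.001,"z":0,"spin":0},{"fingers":0.3,"x":0,"y":-0.001,"z":0,"spin":0},{"fingers":0.45,"x":0,"y":-0.001,"z":0,"spin":0},{"fingers":0.45,"x":0,"y":-0.001,"z":0,"spin":0},{"fingers":0.45,"x":0,"y":-0.02,"z":0,"spin":0},{"fingers":0.45,"x":0,"y":-0.05,"z":0,"spin":0},{"fingers":0.4,"x":0,"y":-0.09,"z":-0.04,"spin":0},{"fingers":0.4,"x":0,"y":-0.09,"z":-0.09,"spin":0},{"fingers":0.4,"x":0,"y":-0.09,"z":-0.09,"spin":0},{"fingers":0.4,"x":0,"y":-0.09,"z":-0.09,"spin":0}]'
python3 - <<'E'
from h import *
to(.46,-.232,.244)
p,d,K=shot('wrist'); np.savez('pics/w12.npz',p=p,d=d,**K); P=cloud(d,K,True)
n=(np.hypot(P[...,0]-.6635,P[...,1]+.2375)<.035)&(d>0)
print(np.histogram(P[n][:,2],bins=np.arange(.125,.17,.0025)))
q=P[n&(abs(P[...,2]-.145)<.003)]; A=np.c_[q[:,:2]-q[:,:2].mean(0),np.ones(len(q))]; print(len(q),'tilt',np.linalg.lstsq(A,q[:,2],rcond=None)[0].round(4),disc(q,[.6635,-.2375],.01,.027).round(4))
n=(np.hypot(P[...,0]-.46,P[...,1]+.232)<.05)&(d>0)
print(np.histogram(P[n][:,2],bins=np.arange(.07,.13,.005)))
q=P[n&(P[...,2]>.108)&(P[...,2]<.122)]; print('knob',len(q),q.mean(0).round(4))
save('w12',p)
E
```

```text
time_s: 27.7
ee_pos: [0.5783, -0.2705, 0.2435]
eef_rot: [-1.57, -0.001, -1.205]
force: [-0.2, 0.2, -0.3]
grip_width: 0.0659
t 27.7 ee [ 0.5783 -0.2705  0.2435] shift [-0.0783 -0.0006 -0.0967] F [-0.2  0.2 -0.3] w 0.0659
(array([   0,    0,    0,    0,    0,    0,   14, 1679, 1077,   51,  140,
        259,    0,    0,    0,    0,    0,    0]), array([0.125 , 0.1275, 0.13  , 0.1325, 0.135 , 0.1375, 0.14  , 0.1425,
       0.145 , 0.1475, 0.15  , 0.1525, 0.155 , 0.1575, 0.16  , 0.1625,
       0.165 , 0.1675, 0.17  ]))
2789 tilt [0.0002 0.0023 0.1448] [ 0.662  -0.2375]
(array([151,  43, 228,   3,  26,  37,  34,  37, 103, 114,   0]), array([0.07 , 0.075, 0.08 , 0.085, 0.09 , 0.095, 0.1  , 0.105, 0.11 ,
       0.115, 0.12 , 0.125]))
knob 230 [ 0.4743 -0.2455  0.1142]
```

View pics/w12.png

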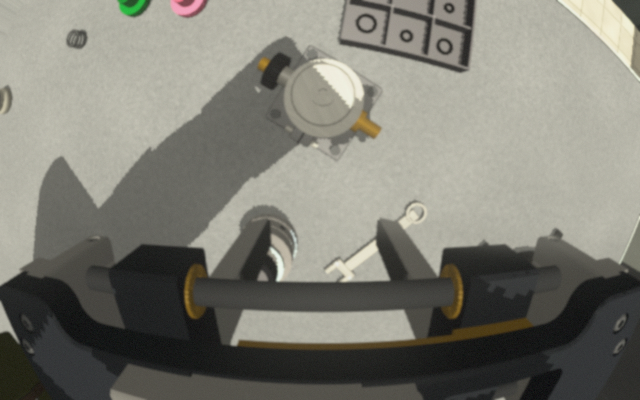

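The plate sits level with its top at 144.8 mm (145 expected), wrist pixel (323,97). Now the bonnet.

```bash
python3 -m handwheel '[{"fingers":0.6,"x":-0.04,"y":0,"z":-0.05,"spin":0},{"fingers":0.6,"x":-0.078,"y":0,"z":-0.097,"spin":0},{"fingers":0.6,"x":-0.078,"y":0,"z":-0.097,"spin":0},{"fingers":0.6,"x":-0.078,"y":0,"z":-0.097,"spin":0},{"fingers":0.6,"x":-0.078,"y":0,"z":-0.097,"spin":0},{"fingers":0.6,"x":-0.078,"y":0,"z":-0.097,"spin":0},{"fingers":0.6,"x":-0.078,"y":0,"z":-0.097,"spin":0},{"fingers":0.6,"x":-0.078,"y":0,"z":-0.097,"spin":0},{"fingers":0.6,"x":-0.078,"y":0,"z":-0.097,"spin":0},{"fingers":0.6,"x":-0.078,"y":0,"z":-0.097,"spin":0}]'
python3 - <<'E'
from h import *
p,d,K=shot('wrist'); np.savez('pics/w13.npz',p=p,d=d,**K); P=cloud(d,K,True)
n=(np.hypot(P[...,0]-.46,P[...,1]+.232)<.055)&(d>0)
print(np.histogram(P[n][:,2],bins=np.arange(.07,.13,.004)))
q=P[n&(P[...,2]>.110)&(P[...,2]<.120)]; c=disc(q,[.46,-.232],0,.024); print('knob',len(q),np.percentile(q,[1,50,99],0).round(4).tolist(),c.round(4))
q=P[n&(P[...,2]>.077)&(P[...,2]<.086)]; print('hood',len(q),disc(q,[.46,-.232],.01,.04).round(4))
to(c[0],c[1],.109)
save('w13',cv2.resize(p[100:300,220:430],None,fx=3,fy=3))
E
```

```text
time_s: 28.75
ee_pos: [0.4605, -0.232, 0.2427]
eef_rot: [-1.571, 0.0, -1.203]
force: [0.4, 1.1, -0.3]
grip_width: 0.0753
(array([ 328,   68,  307,  206,    3,   25,   19,   36,   31,   46,  207,
       1681,    0,    0]), array([0.07 , 0.074, 0.078, 0.082, 0.086, 0.09 , 0.094, 0.098, 0.102,
       0.106, 0.11 , 0.114, 0.118, 0.122, 0.126]))
knob 1888 [[0.4388, -0.2555, 0.1106], [0.4615, -0.2329, 0.1151], [0.4833, -0.2109, 0.117]] [ 0.4606 -0.2333]
hood 515 [ 0.46  -0.232]
t 28.8 ee [ 0.4605 -0.232   0.2428] shift [ 0.0012  0.1338 -0.0004] F [-0.2  1.  -0.2] w 0.0754
```

View pics/w13.png

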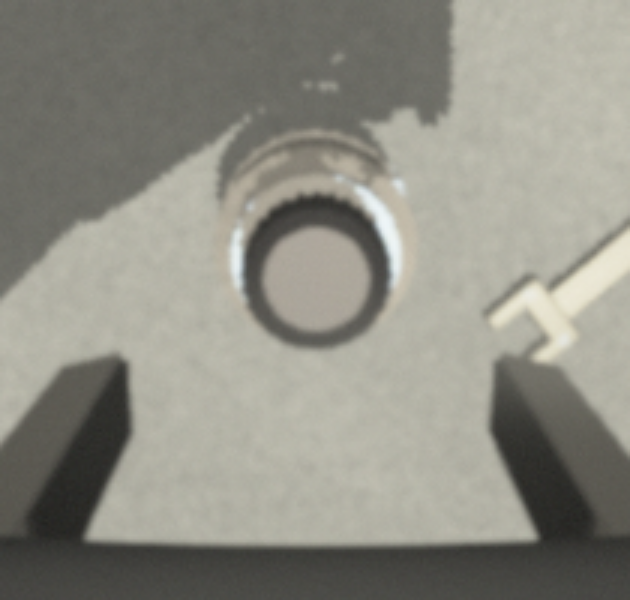

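```bash
python3 -m handwheel '[{"fingers":0.6,"x":0.001,"y":0.03,"z":0,"spin":0},{"fingers":0.6,"x":0.001,"y":0.06,"z":0,"spin":0},{"fingers":0.6,"x":0.001,"y":0.09,"z":0,"spin":0},{"fingers":0.6,"x":0.001,"y":0.115,"z":0,"spin":0},{"fingers":0.6,"x":0.001,"y":0.133,"z":0,"spin":0},{"fingers":0.6,"x":0.001,"y":0.133,"z":0,"spin":0},{"fingers":0.6,"x":0.001,"y":0.133,"z":0,"spin":0},{"fingers":-1,"x":0.001,"y":0.133,"z":0,"spin":0},{"fingers":-1,"x":0.001,"y":0.133,"z":0,"spin":0},{"fingers":-1,"x":0.001,"y":0.133,"z":0,"spin":0}]' 40
python3 -m handwheel '[{"fingers":-1,"x":0,"y":0,"z":0,"spin":0},{"fingers":-1,"x":0,"y":0,"z":0,"spin":0},{"fingers":-1,"x":0,"y":0,"z":0,"spin":0},{"fingers":-1,"x":0,"y":-0.01,"z":0,"spin":0},{"fingers":-1,"x":0,"y":-0.04,"z":0,"spin":0},{"fingers":-1,"x":0,"y":-0.08,"z":0,"spin":0},{"fingers":-1,"x":0,"y":-0.12,"z":0,"spin":0},{"fingers":-1,"x":0,"y":-0.155,"z":0,"spin":0},{"fingers":-1,"x":0,"y":-0.185,"z":0,"spin":0},{"fingers":-1,"x":0,"y":-0.185,"z":0,"spin":0}]'
python3 - <<'E'
from h import *
to(.6635,-.2377,.29)
o=get_obs(); Rm=R.from_euler('xyz',o['eef_rot']).as_matrix(); o=o['ee_pos']
p,d,K=shot('wrist'); np.savez('pics/w14.npz',p=p,d=d,o=o,**K); T=(cloud(d,K,True)-o)@Rm
n=(np.hypot(T[...,0],T[...,2])<.05)&(d>0)&(T[...,1]<.06)
print(np.histogram(-T[n][:,1],bins=np.arange(-.05,.02,.004)))
q=T[n&(abs(T[...,1]+.006)<.003)&(abs(T[...,0])<.0235)]; print('knob top',len(q),np.median(q[:,1]),np.percentile(q,[1,99],0).round(4).tolist(),disc(q[:,[0,2]],[0,0],0,.024).round(4))
q=T[n&(abs(T[...,1]-.027)<.004)]; print('hood top',len(q),np.percentile(q,[1,99],0).round(4).tolist(),disc(q[:,[0,2]],[0,0],.01,.04).round(4))
E
```

```text
time_s: 29.8
ee_pos: [0.461, -0.233, 0.1105]
eef_rot: [-1.57, -0.001, -1.203]
force: [-0.4, 0.7, 0.3]
grip_width: 0.0547
time_s: 30.8
ee_pos: [0.4614, -0.2332, 0.2987]
eef_rot: [-1.567, -0.005, -1.203]
force: [-0.2, 0.6, -4.3]
grip_width: 0.0476
t 30.8 ee [ 0.4614 -0.2332  0.2987] shift [0.0769 0.0097 0.1869] F [-0.2  0.6 -4.3] w 0.0476
(array([ 138,  675,  715,  447,   94, 1202,    0,   62,  147,  202,  228,
        246,  388, 5013,  555,  212,  189]), array([-0.05 , -0.046, -0.042, -0.038, -0.034, -0.03 , -0.026, -0.022,
       -0.018, -0.014, -0.01 , -0.006, -0.002,  0.002,  0.006,  0.01 ,
        0.014,  0.018]))
knob top 5186 -0.005003469647273913 [[-0.0222, -0.0067, -0.0202], [0.0224, -0.0033, 0.022]] [0.0002 0.0001]
hood top 1228 [[-0.0274, 0.0269, 0.0062], [0.0272, 0.0304, 0.0292]] [0. 0.]
```

```bash
python3 -m handwheel '[{"fingers":-1,"x":0.012,"y":0.002,"z":0.03,"spin":0},{"fingers":-1,"x":0.025,"y":0.003,"z":0.06,"spin":0},{"fingers":-1,"x":0.038,"y":0.003,"z":0.093,"spin":0},{"fingers":-1,"x":0.051,"y":0.003,"z":0.124,"spin":0},{"fingers":-1,"x":0.064,"y":0.003,"z":0.155,"spin":0},{"fingers":-1,"x":0.077,"y":0.003,"z":0.187,"spin":0},{"fingers":-1,"x":0.077,"y":0.003,"z":0.187,"spin":0},{"fingers":-1,"x":0.077,"y":0.003,"z":0.187,"spin":0},{"fingers":-1,"x":0.077,"y":0.003,"z":0.187,"spin":0},{"fingers":-1,"x":0.077,"y":0.003,"z":0.187,"spin":0}]'
python3 - <<'E'
from h import *
to(.6635,-.2377,.275)
o=get_obs(); Rm=R.from_euler('xyz',o['eef_rot']).as_matrix(); o=o['ee_pos']
p,d,K=shot('wrist'); np.savez('pics/w15.npz',p=p,d=d,o=o,**K); P=cloud(d,K,True); T=(P-o)@Rm
n=(np.hypot(T[...,0],T[...,2])<.05)&(d>0)
q=P[n&(abs(T[...,1]+.005)<.0025)&(abs(T[...,0])<.0235)]; print('knob',len(q),disc(q,o[:2],0,.024).round(4))
f=P[(np.hypot(P[...,0]-.664,P[...,1]+.2375)<.045)&(abs(P[...,2]-.085)<.002)]; print('flange',len(f),disc(f,[.664,-.2375],.031,.041).round(4))
s,d,K=shot('side'); s2,d2,K2=shot('scene')
save('s15',np.hstack([cv2.resize(s2[90:240,160:300],(374,400)),cv2.resize(s[60:200,250:400],(428,400))]))
E
```

```text
time_s: 31.85
ee_pos: [0.6622, -0.2377, 0.2921]
eef_rot: [-1.571, -0.0, -1.203]
force: [-0.8, 0.8, -3.7]
grip_width: 0.0473
t 31.85 ee [ 0.6622 -0.2377  0.2921] shift [0.0005 0.0171 0.0012] F [-0.8  0.8 -3.7] w 0.0473
knob 5206 [ 0.6623 -0.2378]
flange 519 [ 0.6639 -0.2376]
```

View pics/s15.png

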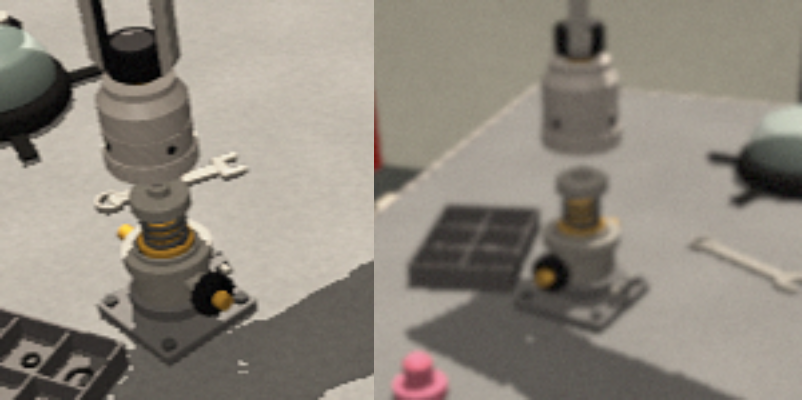

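The bonnet hangs upright over the stack, with piston, spring and plate visible below it. I lower it.

```bash
python3 -m handwheel '[{"fingers":-1,"x":0.0005,"y":0,"z":0.0013,"spin":0},{"fingers":-1,"x":0.0005,"y":0.006,"z":0.0013,"spin":0},{"fingers":-1,"x":0.0005,"y":0.012,"z":0.0013,"spin":0},{"fingers":-1,"x":0.0005,"y":0.018,"z":0.0013,"spin":0},{"fingers":-1,"x":0.0005,"y":0.024,"z":0.0013,"spin":0},{"fingers":-1,"x":0.0005,"y":0.03,"z":0.0013,"spin":0},{"fingers":-1,"x":0.0005,"y":0.036,"z":0.0013,"spin":0},{"fingers":-1,"x":0.0005,"y":0.042,"z":0.0013,"spin":0},{"fingers":-1,"x":0.0005,"y":0.047,"z":0.0013,"spin":0},{"fingers":-1,"x":0.0005,"y":0.05,"z":0.0013,"spin":0}]'
```

```text
time_s: 33.0
ee_pos: [0.6642, -0.2375, 0.2412]
eef_rot: [-1.571, 0.0, -1.203]
force: [0.3, 0.1, -4.0]
grip_width: 0.047
```

```bash
python3 -m handwheel '[{"fingers":-1,"x":0,"y":0.006,"z":0,"spin":0},{"fingers":-1,"x":0,"y":0.012,"z":0,"spin":0},{"fingers":-1,"x":0,"y":0.018,"z":0,"spin":0},{"fingers":-1,"x":0,"y":0.024,"z":0,"spin":0},{"fingers":-1,"x":0,"y":0.03,"z":0,"spin":0},{"fingers":-1,"x":0,"y":0.034,"z":0,"spin":0},{"fingers":-1,"x":0,"y":0.038,"z":0,"spin":0},{"fingers":-1,"x":0,"y":0.041,"z":0,"spin":0},{"fingers":-1,"x":0,"y":0.042,"z":0,"spin":0},{"fingers":-1,"x":0,"y":0.042,"z":0,"spin":0}]'
python3 -c "
from h import *
to(.6635,-.2377,.195)"
```

```text
time_s: 34.0
ee_pos: [0.6643, -0.2375, 0.1998]
eef_rot: [-1.571, 0.0, -1.203]
force: [0.0, 0.3, -4.4]
grip_width: 0.0473
t 34.0 ee [ 0.6643 -0.2375  0.1998] shift [-0.0001  0.0048 -0.0008] F [ 0.   0.3 -4.4] w 0.0473
```

```bash
python3 -m handwheel '[{"fingers":-1,"x":0,"y":0.001,"z":-0.0005,"spin":0},{"fingers":-1,"x":0,"y":0.002,"z":-0.0005,"spin":0},{"fingers":-1,"x":0,"y":0.0025,"z":-0.0005,"spin":0},{"fingers":-1,"x":0,"y":0.003,"z":-0.0005,"spin":0},{"fingers":-1,"x":0,"y":0.0035,"z":-0.0005,"spin":0},{"fingers":-1,"x":0,"y":0.004,"z":-0.0005,"spin":0},{"fingers":-1,"x":0,"y":0.0044,"z":-0.0005,"spin":0},{"fingers":-1,"x":0,"y":0.0044,"z":-0.0005,"spin":0},{"fingers":-1,"x":0,"y":0.0044,"z":-0.0005,"spin":0},{"fingers":-1,"x":0,"y":0.0044,"z":-0.0005,"spin":0}]'
```

```text
time_s: 35.0
ee_pos: [0.6639, -0.2377, 0.1954]
eef_rot: [-1.571, 0.0, -1.203]
force: [-0.2, 0.8, -4.6]
grip_width: 0.0474
```

```bash
python3 -m handwheel '[{"fingers":-1,"x":0,"y":0.0003,"z":0,"spin":0},{"fingers":-1,"x":0,"y":0.0006,"z":0,"spin":0},{"fingers":-1,"x":0,"y":0.0009,"z":0,"spin":0},{"fingers":-1,"x":0,"y":0.0012,"z":0,"spin":0},{"fingers":-1,"x":0,"y":0.0012,"z":0,"spin":0},{"fingers":-1,"x":0,"y":0.0012,"z":0,"spin":0},{"fingers":-1,"x":0,"y":0.0012,"z":0,"spin":0},{"fingers":-1,"x":0,"y":0.0012,"z":0,"spin":0},{"fingers":-1,"x":0,"y":0.0012,"z":0,"spin":0},{"fingers":-1,"x":0,"y":0.0012,"z":0,"spin":0}]'
```

```text
time_s: 36.0
ee_pos: [0.6641, -0.2377, 0.1953]
eef_rot: [-1.57, -0.001, -1.203]
force: [-1.5, 1.5, 5.1]
grip_width: 0.0471
```

Seated on the flange at 0.1953 (about 0.195 expected). I release and retreat.

```bash
python3 -m handwheel '[{"fingers":0.2,"x":0,"y":-0.0009,"z":0,"spin":0},{"fingers":0.2,"x":0,"y":-0.0009,"z":0,"spin":0},{"fingers":0.45,"x":0,"y":-0.0009,"z":0,"spin":0},{"fingers":0.45,"x":0,"y":-0.0009,"z":0,"spin":0},{"fingers":0.45,"x":0,"y":-0.01,"z":0,"spin":0},{"fingers":0.45,"x":0,"y":-0.04,"z":0,"spin":0},{"fingers":0.45,"x":0,"y":-0.08,"z":-0.03,"spin":0},{"fingers":0.45,"x":0,"y":-0.08,"z":-0.08,"spin":0},{"fingers":0.45,"x":0,"y":-0.08,"z":-0.13,"spin":0},{"fingers":0.45,"x":0,"y":-0.08,"z":-0.13,"spin":0}]'
python3 - <<'E'
from h import *
to(0.6,-.2,.3)
p,d,K=shot('wrist'); P=cloud(d,K,True)
n=(np.hypot(P[...,0]-.6635,P[...,1]+.2375)<.05)&(d>0)
q=P[n&(abs(P[...,2]-.2)<.004)]; A=np.c_[q[:,:2]-q[:,:2].mean(0),np.ones(len(q))]; print('knob top',len(q),np.linalg.lstsq(A,q[:,2],rcond=None)[0].round(4),disc(q,[.6635,-.2375],0,.024).round(4))
q=P[n&(abs(P[...,2]-.167)<.004)]; print('hood',len(q),q.mean(0).round(4))
for m in ['scene','side']:
    p,d,K=shot(m); P=cloud(d,K); n=(np.hypot(P[...,0]-.6635,P[...,1]+.2365)<.05)&(d>0)&(P[...,2]<.22); print(m,'top z',np.percentile(P[n][:,2],99).round(4))
    if m=='scene': s=p
    else: save('end',np.hstack([cv2.resize(s[110:290,150:330],(400,400)),cv2.resize(p[60:260,230:430],(400,400))]))
E
```

```text
time_s: 37.0
ee_pos: [0.5385, -0.2862, 0.2755]
eef_rot: [-1.571, -0.0, -1.206]
force: [0.4, 0.3, 0.0]
grip_width: 0.0685
t 37.0 ee [ 0.5385 -0.2862  0.2755] shift [-0.0586 -0.0246  0.0881] F [0.4 0.3 0. ] w 0.0685
knob top 2853 [0.0063 0.0034 0.2   ] [ 0.6628 -0.2382]
hood 714 [ 0.6481 -0.2441  0.1667]
scene top z 0.2005
side top z 0.1988
```

View pics/end.png

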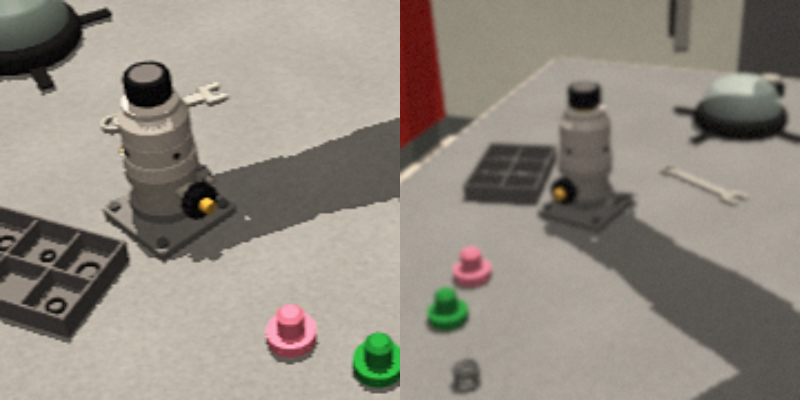

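The bonnet is fully down: knob top at 200.0 mm (85 + 115), level, flush on the flange in both views, and the robot is clear of it.

```bash
python3 -c "
from station import workorder
print(workorder.hand_in())"
```

```text
the job is handed in; nothing more can be done
None
```

The reducer is back together in the order you asked: brass piston, large spring, spring plate, bonnet. I handed the job in at about 37 s of the 125 s allowed.

Each part was lowered with force checks and released only once it was resting in place:

| Part | Checked on | Measured height | Expected |
|---|---|---|---|
| Piston | head top | 93.9 mm | 94 mm |
| Large spring | top | about 138 mm | 139 mm |
| Spring plate | rim top, level | 144.8 mm | 145 mm |
| Bonnet | knob top, level | 200.0 mm | 200 mm |

- **Final views:** The bonnet sits flush on the flange in the scene and side views, and the gripper is clear of it.
- **Left alone:** The arm did not go to the small spring, spanner, grease tin or look-alikes. In the last views the small spring, spanner, and pink and green pieces stand where they were. The grease tin was outside that last crop, so I did not re-check it.
- **Disagreements:** The cameras differed by 2–3 mm on the stand's position. I used the wrist camera, and every part fitted. No check failed, and the highest force reading was about 7 N.

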